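# Uncap a slanted rinse bottle and park its dust cap in the sprung clip

## Robot

A 6-joint arm with a two-finger parallel gripper is mounted at the origin on a cart in front of the work surface, level with it; the furniture and walls round the work are solid. World frame = base frame: x ahead of the robot, y to its left, z up, the work surface at z = 0. Lengths are in m, angles in rad, forces in N, time in s.
With the tool pointing down it reaches from about 0.35 to 0.775 m from the base axis. Payload 7.3 kg.
Tool frame: the origin (TCP) lies at the very end of the fingers, on their centre line; the grasp point (between the pads) lies 19 mm behind it; x points along the fingers, y is the direction in which the jaws open and shut, and the axes are right-handed (so a half turn about x gives the same grasp; the last joint's range is limited). The gripper opens to 92 mm and grips with 3 to 60 N. Pads are 19 mm wide; open, the fingers measure 130 mm over their backs; the gripper's body (75 mm by 190 mm) begins 47 mm behind the grasp point.
Start: joints at [1.134, 0.342, 1.524, -0, 1.275, -0.146], TCP at [0.151, 0.503, 0.227] pointing down, gripper open.
Joint ranges: [-2.53, 2.53], [-0.77, 2.02], [0.04, 2.7], [-1, 4.14], [0.28, 2.66], [-3.11, 3.11]. Speed limits (rad/s): [2.57, 2.57, 3.14, 3.14, 3.14, 3.14].

## Interface

Orientations are given as [roll, pitch, yaw] about the fixed x, y, z axes, in that order (R = Rz(yaw) Ry(pitch) Rx(roll)).
In Python, from cell import robot gives the robot as it stands.
- The arm moves only by the tool play_rows, never from a script. Its argument "moves" is a list that holds one entry, the list of rows, each a list of 5 numbers: the shift along the tool's x, y, z in m, then the turn about the tool's x in degrees, then the opening, from -1 (shut) to 1 (fully open), so that 0 is half open. A call has exactly 10 rows; each row shifts and turns the pose as measured when the row begins, along the tool's axes as they then stand; what a row does not reach is not made up. A row lasts 1/10 s, in which the tool goes at most 50 mm and 8.59 degrees, less where a joint would pass 70% of its speed; a pose out of reach is approached as far as the arm can. A call with a gripper value outside its range is refused whole. The fingers move at their own pace and stop on an object; "grip_force" is the grip in N (left out, the last holds). Time passes only in rows, so rows that do not move let the fingers close, or fill a call up. It gives the time, the measured TCP pose, the force and the opening at its end, in the units of the state.
- robot.observe(): the state, without advancing time (a new reading comes with each control period).
- robot.read_camera(name): name is "scene" or "side" or "wrist"; returns the picture (480x640x3 uint8, red, green, blue); there is no depth.
- robot.get_calibration(name): a dict with "mtx" (3x3 intrinsics, pixels), "view" (4x4, takes a point from world to camera coordinates). Camera axes: x right, y up, looking along -z (the intrinsics and any distortion apply to the point x, -y, -z); pixel columns grow to the right and rows downward; lengths in m; the calibration is good to about 2 mm. The wrist camera is an equidistant fisheye: a pixel r from the principal point sees the ray r / f radians off the axis. A picture is of the moment at which its call begins: read the wrist's pose just before it. get_calibration takes no time and is no camera call; for the wrist camera it gives the pose at the moment of the call.
- robot.hand_in(): hands the job in, once; it reports no verdict.
Trained networks look in the newest picture that a camera, given by its name, has taken for a name from the list of things; names that differ only in an ending like _2 or _b are one class to them, and where a whole thing is asked for, a point or a joint stands for the part that bears it (a point fixed in the world has none). Each returns a list of dicts, best first, with "score" (0 to 1); they miss things now and then, are a little off and sometimes report something else, mostly with a low value. They report only what shows in the picture. A call takes as long as a camera call. They do not tell look-alikes from the thing itself.
- robot.spot_in(camera, label): "point" ([column, row] in pixels, amid what is visible of it).
The state is a dict: "time": time; "qpos": joint angles; "qvel": joint speeds; "joint_efforts": joint torques, N m; "tool_pos": TCP position; "tool_rot": TCP orientation; "contact_force": force on the tool from outside, world axes, zero at the start; "torque": the same for the moment, N m; "opening": finger opening in m.
Only numpy, scipy, OpenCV 4.12 (cv2) and the standard library are available. Lean on these libraries where they do the work, as an engineer would, in place of code of your own. Each camera call takes 0.05 s, during which the arm holds its last target.

## Task

Open the slanted rinse bottle for refilling: draw its orange dust cap straight off along the leaning neck, leaving the bottle lying in its cradle, and park the cap upright in the cap clip: set it into the wide front bay of the fork, then push it gently back under the dust hood until it snaps past the two sprung rollers and is fully home. Keep the cap clean by never setting it down on the worktop, do not force the clip, and leave everything else where it stands.

Things in the scene. Friction and masses are not known exactly. Their poses are not given: they have to be found in the camera images.
- cap: the loose orange dust cap, 72 mm across, 68 mm tall, 63-126 g. Origin at the centre of its open lower rim, z out through the knob. Round: skirt of radius 30 at z 0-19, groove of radius 26 at z 19-26, flange of radius 36 at z 26-32, straight grip knob of radius 15 at z 32-68 (mm). Its bore (radius 22, 19 deep) sits over the bottle's neck with 1.5 mm of play; only its weight holds it
- bottle: white wide-neck plastic bottle, 77 mm across, 162 mm tall, 0.4-0.7 kg, lying loose in the cradle, leaning 35 degrees from upright. Origin at the centre of its foot, z along its axis out through the mouth. The neck (radius 20.5) reaches z 133 to 162 mm; the cap covers its last 19 mm
- bottle_mouth (a point): centre of the bottle's mouth, on the rim of the neck; z points out along the neck's line, 35 degrees from upright
- cradle: fixed white slanted bottle cradle, base 160 x 116 mm, about 100 mm high, its trough open to the top and back. Origin at the centre of its underside; -x is its front, towards which the bottle leans
- clip: fixed cap clip: grey foot, post at the back and a level aluminium fork, top face 115 mm above the worktop, 5 mm thick, along x, open to the front (-x). Origin on the worktop under clip_home. A grey dust hood 96 mm wide roofs it from x = -40 mm backwards: underside 50 mm, top 55 mm above the fork, side skirts from 39 mm. The cap's groove runs between the arms, flange above, skirt below
- clip_bay (a point): centre of the fork's wide front bay, level with the fork's top face; axes as clip. The slot is 64 mm wide here (arms to x = -97 mm): the upright cap goes down into it until its flange rests on the arms, its origin 26 mm below this point. The flange then reaches 16 mm under the hood's edge, so bring it in low from the front. From x = -42 mm back the slot is 55.4 mm wide
- clip_home (a point): the parked place under the hood, 60 mm behind the bay: the cap's axis when it is home, level with the fork's top face; axes as clip. Two sprung white rollers on the arms, 19 mm in front of it, stand 4 mm in the flange's way on either side: the flange meets them 36 mm short of home, needs 5 to 10 N of level push, and from 19 mm short they snap it home against a rubber stop and hold it
- green_bottle: bystander: wash bottle with a pale yellow-green filling and bent spout, 73 x 77 x 240 mm, standing far left; origin at the centre of its underside
- slide_box: bystander: dark blue microscope-slide box, 90 x 64 x 34 mm, on the left; origin at the centre of its underside
- wash_bottle: bystander: clear plastic wash bottle with bent spout, 67 x 92 x 202 mm, standing far right; origin at the centre of its underside
- lancet_box: bystander: teal carton, 44 x 80 x 50 mm, on the right; origin at the centre of its underside
- timer: bystander: white bench timer, 26 x 56 x 58 mm, standing at the back on the left; origin at the centre of its underside
- coverslips: bystander: small white box with a yellow top, 32 x 28 x 14 mm, in the middle; origin at the centre of its underside
- test_cassette: bystander: flat white test cassette, 70 x 21 x 5 mm, lying in the middle near the front; origin at the centre of its underside
- marker: bystander: black marker pen with a blue cap, 134 mm long, 15 mm thick, lying in the middle; origin at the centre of its underside
Mind the look-alikes: they are no part of the job. Of the things like the cap, leave any that is green; of the rest the larger one is meant.

How it is judged:
On the way, in this order (a step that is already met when the one before it is completed fails the run):
1. the cap is drawn clear of the neck while the bottle stays in its cradle (distance between cap and bottle_mouth above 0.06 m and distance of bottle from where it was at the start of the episode below 0.02 m), for 0.2 s.
2. the cap has snapped home in the clip (horizontal distance between cap and clip_home below 0.005 m and z of cap in the frame of clip_home between -0.03 and -0.019 m and angle between cap's own z axis and vertical below 0.1 rad), for 0.2 s.
At the end, for the whole second after the job is handed in: The cap stands upright (within 0.1 rad) in the fork of the clip, its axis within 5 mm of the parked place, the fork's plate in its groove, released and at rest; the bottle lies in its cradle within 20 mm of where it lay (all of step 2 and linear speed of cap below 0.02 m/s and distance of bottle from where it was at the start of the episode below 0.02 m); the robot touches nothing.
It fails at once if the bottle is dragged more than 20 mm (distance of bottle from where it was at the start of the episode above 0.02 m).
It fails at once if the cap is set down or dropped on the worktop (height (world z) of cap below 0.05 m).
It fails at once if the cap is forced against the clip with more than 60 N (contact force between cap and clip above 60 N).
It fails at once if a bystander is shifted more than 20 mm or knocked over (distance of any of green_bottle, wash_bottle, timer, coverslips, test_cassette, marker from where it was at the start of the episode above 0.02 m or angle between any of green_bottle, wash_bottle, timer's own z axis and vertical above 0.4 rad).
It also fails if it takes over 54 s, if anything falls off the work surface, if the arm or the gripper's body presses on something with over 40 N, if the wrist force passes 120 N, or if a joint passes its speed limit or range.

## Working session

There is one attempt and no reset: what is moved stays moved. The work goes in short steps, Python scripts to look and compute and a tool call to move; the robot and the scene stay as the last step left them, time stands still between calls to the robot, and variables do not carry over. Pictures are saved under pics/ and viewed, and the job is handed in when it is done.

Besides the shell and the picture viewer there is one more tool, called after ">>>" by a JSON object that holds its "op" and its "data". play_rows: Moves the arm, as the interface text tells. Its arguments: {"type":"object","properties":{"moves":{"type":"array"},"grip_force":{"type":"number"}},"required":["moves"]}

```bash
ls; mkdir -p pics; python3 - <<'E'
from cell import robot
import cv2
for n in ["scene","side","wrist"]:
    im=robot.read_camera(n); cv2.imwrite(f"pics/{n}0.png",im[:,:,::-1])
    c=robot.get_calibration(n); print(n,c)
    for l in ["cap","bottle","clip","cradle"]:
        print(l,[(round(d['score'],2),[round(x) for x in d['point']]) for d in robot.spot_in(n,l)])
print(robot.observe())
E
```

```text
pics
scene {'mtx': array([[513.61184605,   0.        , 329.58131983],
       [  0.        , 513.61184605, 239.74976737],
       [  0.        ,   0.        ,   1.        ]]), 'view': array([[-0.60396992, -0.79693204,  0.01093932,  0.40989652],
       [ 0.41377054, -0.3017938 ,  0.85890304, -0.31423798],
       [-0.68118593,  0.52327797,  0.51202138, -1.23381757],
       [ 0.        ,  0.        ,  0.        ,  1.        ]])}
cap [(0.78, [147, 364]), (0.72, [320, 270]), (0.38, [308, 253])]
bottle []
clip [(0.79, [398, 228])]
cradle [(0.71, [264, 292])]
side {'mtx': array([[465.73481858,   0.        , 316.05710622],
       [  0.        , 465.73481858, 248.82577337],
       [  0.        ,   0.        ,   1.        ]]), 'view': array([[ 0.42288627, -0.90605228, -0.01537764, -0.15539998],
       [ 0.59599723,  0.26530972,  0.75789053, -0.43030743],
       [-0.6826086 , -0.32966653,  0.65220049, -1.16357032],
       [ 0.        ,  0.        ,  0.        ,  1.        ]])}
cap [(0.72, [164, 231]), (0.69, [264, 225]), (0.54, [318, 259])]
bottle [(0.56, [274, 238]), (0.3, [397, 278])]
clip [(0.
[... 545 characters left out ...]
1.00000000e+00]])}
cap []
bottle []
clip []
cradle []
{'time': 0.75, 'qpos': array([ 1.13402299e+00,  3.41943829e-01,  1.52413163e+00, -8.19259000e-06,
        1.27540033e+00, -1.45984152e-01]), 'qvel': array([ 0.00159874, -0.00042036,  0.00038225,  0.00228089,  0.00100697,
       -0.00091229]), 'joint_efforts': array([-1.44018035e-03, -4.31052876e+01, -2.44453651e+01,  7.17393053e-02,
        4.82439471e-02, -3.03630060e-06]), 'tool_pos': array([0.15049649, 0.50297062, 0.22675863]), 'tool_rot': array([1.35784386, 1.5706792 , 1.06705705]), 'contact_force': array([-0.04659305,  0.13166327,  0.0920036 ]), 'torque': array([-0.01612804,  0.03513156, -0.02685422]), 'opening': 0.09169143091369239}
```

View pics/scene0.png

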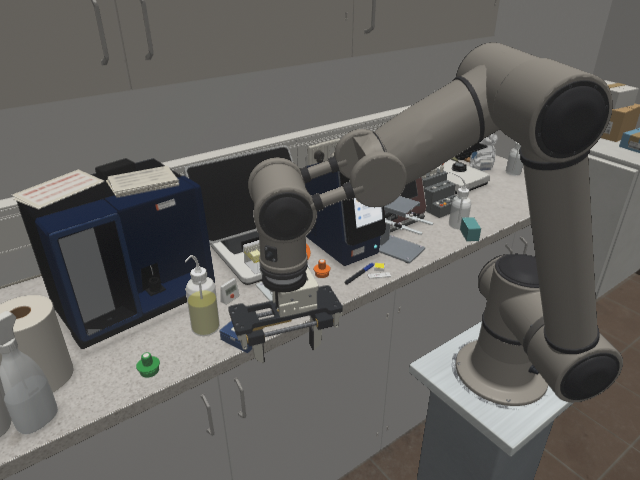

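View pics/side0.png

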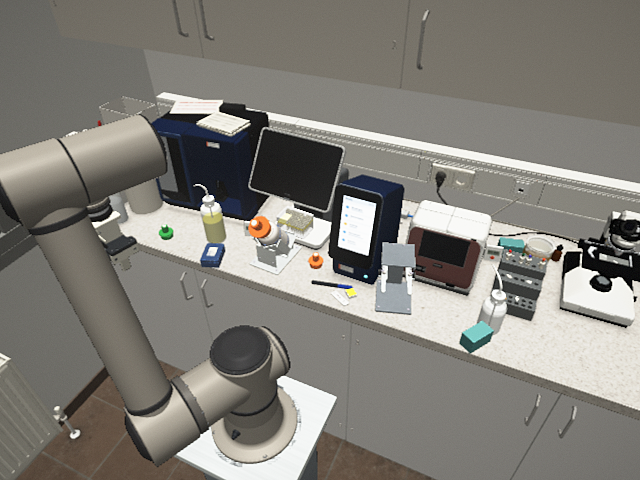

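View pics/wrist0.png

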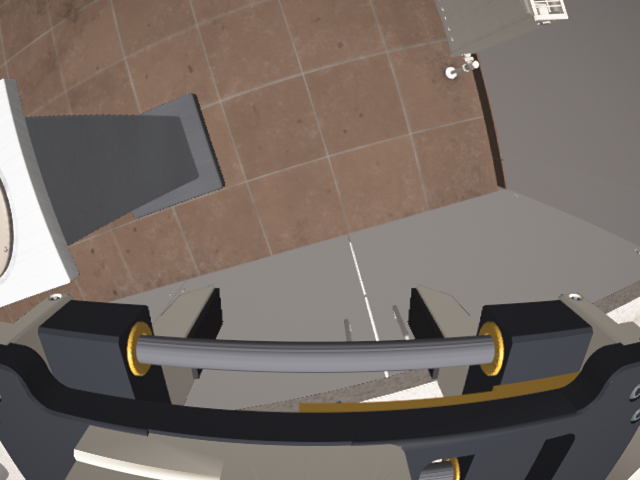

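```bash
python3 - <<'E'
import cv2
im=cv2.imread("pics/side0.png")
a=cv2.resize(im[190:290,220:340],None,fx=6,fy=6,interpolation=cv2.INTER_CUBIC);cv2.imwrite("pics/c1.png",a)
a=cv2.resize(im[230:330,340:460],None,fx=6,fy=6,interpolation=cv2.INTER_CUBIC);cv2.imwrite("pics/c2.png",a)
E
```

```text
(no output)
```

View pics/c1.png

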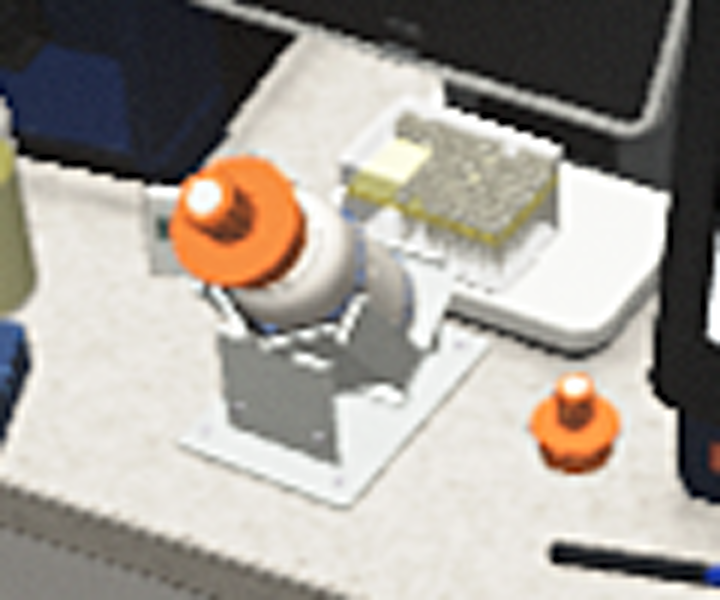

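View pics/c2.png

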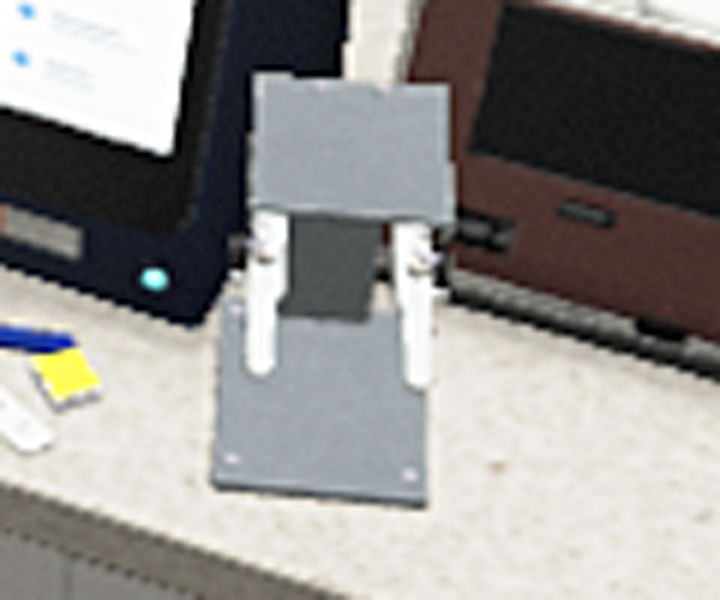

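```bash
cat > h.py <<'E'
import numpy as np, cv2
def pix2ray(c,p,fish=False):
    K=c["mtx"];V=c["view"]
    x=(p[0]-K[0,2])/K[0,0]; y=(p[1]-K[1,2])/K[1,1]
    if fish:
        r=np.hypot(x,y); s=np.sin(r)/max(r,1e-9); d=np.array([x*s,y*s,np.cos(r)])
    else: d=np.array([x,y,1.])
    d=np.array([d[0],-d[1],-d[2]])
    R=V[:3,:3];o=-R.T@V[:3,3]; d=R.T@d
    return o,d/np.linalg.norm(d)
def atz(c,p,z,fish=False):
    o,d=pix2ray(c,p,fish); return o+d*(z-o[2])/d[2]
def proj(c,P,fish=False):
    K=c["mtx"];V=c["view"];P=np.atleast_2d(P)
    q=P@V[:3,:3].T+V[:3,3]; q=q*[1,-1,-1]
    if fish:
        th=np.arctan2(np.hypot(q[:,0],q[:,1]),q[:,2]); ph=np.arctan2(q[:,1],q[:,0])
        return np.c_[K[0,0]*th*np.cos(ph)+K[0,2],K[1,1]*th*np.sin(ph)+K[1,2]]
    return np.c_[K[0,0]*q[:,0]/q[:,2]+K[0,2],K[1,1]*q[:,1]/q[:,2]+K[1,2]]
E
python3 - <<'E'
from cell import robot
from h import *
np.set_printoptions(precision=4,suppress=True)
c=robot.get_calibration("side")
f=lambda p,o,z:atz(c,(p[0]/6+o[0],p[1]/6+o[1]),z)
for p in [(183,440),(345,507),(490,345)]: print("cradle",f(p,(220,190),0.004))
for p in [(252,75),(450,85),(452,218),(250,205)]: print("hood",f(p,(340,230),0.17))
for p in [(215,490),(427,504),(222,300)]: print("foot",f(p,(340,230),0.005))
for p in [(262,372),(418,385)]: print("arm",f(p,(340,230),0.115))
print("knobtip",f((206,200),(220,190),0.20))
for z in (.15,.17,.19,.21): print(f((206,200),(220,190),z))
E
```

```text
cradle [0.4958 0.3086 0.004 ]
cradle [0.4851 0.1971 0.004 ]
cradle [0.6425 0.1849 0.004 ]
hood [ 0.5914 -0.1198  0.17  ]
hood [ 0.6244 -0.2133  0.17  ]
hood [ 0.5291 -0.2414  0.17  ]
hood [ 0.4986 -0.1506  0.17  ]
foot [ 0.4631 -0.1572  0.005 ]
foot [ 0.4982 -0.2581  0.005 ]
foot [ 0.595  -0.1147  0.005 ]
arm [ 0.4475 -0.1785  0.115 ]
arm [ 0.4697 -0.2487  0.115 ]
knobtip [0.4838 0.263  0.2   ]
[0.5379 0.3011 0.15  ]
[0.5163 0.2859 0.17  ]
[0.4946 0.2706 0.19  ]
[0.4729 0.2554 0.21  ]
```

```bash
cat >> h.py <<'E'
from scipy.spatial.transform import Rotation as Ro
def state(robot):
    s=robot.observe(); R=Ro.from_euler('xyz',s['tool_rot']).as_matrix(); return s,s['tool_pos'],R
def show(robot):
    s,p,R=state(robot)
    print("t",round(s['time'],2),"p",p.round(4),"yawY",round(np.degrees(np.arctan2(R[1,1],R[0,1])),2),"xax",R[:,0].round(3),"F",s['contact_force'].round(2),"open",round(s['opening'],4))
    return s,p,R
E
python3 - <<'E'
from cell import robot
from h import *
np.set_printoptions(precision=4,suppress=True)
s,p,R=show(robot); print(R)
c=robot.get_calibration("wrist");V=c["view"]
o=-V[:3,:3].T@V[:3,3]
print("cam in tool",R.T@(o-p), "look in tool",R.T@(-V[2,:3]),"right",R.T@V[0,:3])
c=robot.get_calibration("side")
for n in ["green_bottle","slide_box","timer","marker","coverslips","test_cassette"]:
    robot.read_camera("side")
    for d in robot.spot_in("side",n)[:1]: print(n,d['point'],atz(c,d['point'],0.1 if 'green' in n else .02))
E
```

```text
t 0.75 p [0.1505 0.503  0.2268] yawY 73.34 xax [ 0.  0. -1.] F [-0.05  0.13  0.09] open 0.0917
[[ 0.0001  0.2867  0.958 ]
 [ 0.0001  0.958  -0.2867]
 [-1.      0.0001  0.    ]]
cam in tool [-0.1586 -0.0003 -0.083 ] look in tool [ 0.9524 -0.0003  0.3049] right [ 0.0004  1.     -0.0004]
green_bottle [214.3, 216.6] [0.5683 0.4893 0.1   ]
slide_box [213.2, 254.7] [0.4668 0.4394 0.02  ]
timer [247.6, 228.3] [0.6425 0.4076 0.02  ]
marker [333.3, 283.9] [0.506  0.0031 0.02  ]
test_cassette [341.0, 300.2] [ 0.4504 -0.0469  0.02  ]
```

>>> {"op": "play_rows", "data": {"moves": [[[-0.01,-0.017,0.033,-1.5,1],[-0.01,-0.017,0.033,-1.5,1],[-0.01,-0.017,0.033,-1.5,1],[-0.01,-0.017,0.033,-1.5,1],[-0.01,-0.018,0.033,-1.5,1],[-0.01,-0.019,0.033,-1.5,1],[-0.01,-0.02,0.033,-1.5,1],[-0.01,-0.02,0.033,-1.5,1],[-0.01,-0.02,0.033,0,1],[0,-0.02,0.03,0,1]]]}}

```text
time: 2.35
tool_pos: [0.449, 0.2591, 0.3205]
tool_rot: [0.462, 1.569, 0.399]
contact_force: [0.5, -0.6, -0.1]
opening: 0.092
```

```bash
cat > look.py <<'E'
import sys,json
from cell import robot
from h import *
np.set_printoptions(precision=4,suppress=True)
tag=sys.argv[1]; cams=sys.argv[2].split(",")
show(robot)
for n in cams:
    c=robot.get_calibration(n)
    im=robot.read_camera(n); cv2.imwrite(f"pics/{n}{tag}.png",im[:,:,::-1])
    np.savez(f"pics/{n}{tag}.npz",mtx=c["mtx"],view=c["view"])
E
python3 look.py 1 wrist
```

```text
t 2.35 p [0.449  0.2591 0.3205] yawY 86.36 xax [ 0.002  0.001 -1.   ] F [ 0.49 -0.65 -0.13] open 0.092
```

View pics/wrist1.png

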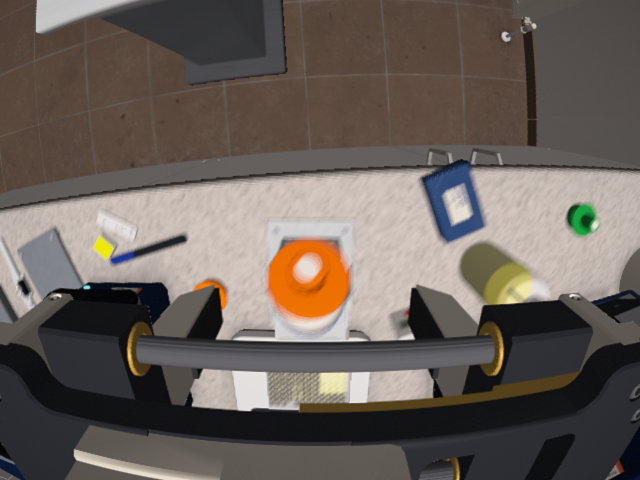

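```bash
python3 look.py 2 wrist,side; cat > fit.py <<'E'
from h import *
from scipy.optimize import minimize
SEC=[(30,0,19),(26,19,26),(36,26,32),(15,32,68)]
t=np.linspace(0,2*np.pi,40,endpoint=False)
def capmask(c,org,a,fish,S=4,off=(0,0),sz=(100,100)):
    a=a/np.linalg.norm(a); u=np.cross(a,[0.1,1,0.3]);u/=np.linalg.norm(u);v=np.cross(a,u)
    m=np.zeros((sz[1]*S,sz[0]*S),np.uint8)
    for r,z0,z1 in SEC:
        P=np.vstack([org+a*z/1000+r/1000*(np.outer(np.cos(t),u)+np.outer(np.sin(t),v)) for z in(z0,z1)])
        q=(proj(c,P,fish)-off+0.5)*S
        cv2.fillPoly(m,[cv2.convexHull(q.astype(np.float32)).astype(np.int32)],255)
    return cv2.resize(m,sz,interpolation=cv2.INTER_AREA)/255.
def omask(im,off,sz):
    a=im[off[1]:off[1]+sz[1],off[0]:off[0]+sz[0]].astype(float); b,g,r=a[...,0],a[...,1],a[...,2]
    m=((r>70)&(r>1.6*g)&(r>2.2*b)).astype(np.uint8)
    return m
E
cat > f1.py <<'E'
from fit import *
np.set_printoptions(precision=4,suppress=True)
views=[]
for n,fish,ctr in [("wrist2",True,(308,275)),("side2",False,(259,229))]:
    z=np.load(f"pics/{n}.npz");c=dict(mtx=z["mtx"],view=z["view"]); im=cv2.imread(f"pics/{n}.png")
    h=60 if fish else 22
    off=(ctr[0]-h,ctr[1]-h);sz=(2*h,2*h); m=omask(im,off,sz)
    nl,lab,st,_=cv2.connectedComponentsWithStats(m); k=1+np.argmax(st[1:,4]); m=(lab==k).astype(np.uint8)
    m=cv2.morphologyEx(m,cv2.MORPH_CLOSE,np.ones((9,9)) if fish else np.ones((5,5)))
    cnts,_=cv2.findContours(m,cv2.RETR_EXTERNAL,cv2.CHAIN_APPROX_NONE); cv2.drawContours(m,cnts,-1,1,-1)
    print(n,m.sum()); views.append((c,fish,off,sz,m,im))
def cost(x,full=False):
    th=np.radians(x[4]); l=np.radians(180+x[3])
    a=np.array([np.sin(th)*np.cos(l),np.sin(th)*np.sin(l),np.cos(th)]); o=np.array(x[:3])/1000
    e=[np.abs(capmask(c,o,a,f,4,off,sz)-m).sum()/m.sum() for c,f,off,sz,m,im in views]
    return e if full else sum(e)+((x[4]-35)/3)**2*.01+((x[3]+4.4)/4)**2*.01
x0=[472+39,254.5-3,211-56,-4.4,35]
r=None
for k in range(2):
    r=minimize(cost,x0,method="Nelder-Mead",options=dict(initial_simplex=np.array([x0]+[list(np.array(x0)+np.eye(5)[i]*[6,6,6,5,3][i]) for i in range(5)]),maxiter=400)); x0=r.x
print(r.x,cost(r.x,True))
for i,(c,f,off,sz,m,im) in enumerate(views):
    th=np.radians(r.x[4]); l=np.radians(180+r.x[3]);a=np.array([np.sin(th)*np.cos(l),np.sin(th)*np.sin(l),np.cos(th)])
    mm=capmask(c,r.x[:3]/1000,a,f,4,off,sz); crop=im[off[1]:off[1]+sz[1],off[0]:off[0]+sz[0]].copy()
    cr=cv2.resize(crop,(480,480),interpolation=cv2.INTER_NEAREST); b=(cv2.resize(mm,(480,480))>.5).astype(np.uint8)
    cn,_=cv2.findContours(b,0,2); cv2.drawContours(cr,cn,-1,(255,0,0),1)
    b=cv2.resize(m,(480,480),interpolation=0);cn,_=cv2.findContours(b,0,2); cv2.drawContours(cr,cn,-1,(0,255,0),1)
    views[i]=cr
cv2.imwrite("pics/fit1.png",cv2.resize(np.hstack(views),(800,400)))
E
python3 f1.py
```

```text
t 2.4 p [0.4526 0.2557 0.3193] yawY 86.18 xax [ 0.003 -0.002 -1.   ] F [ 2.58 -2.98 -0.32] open 0.0922
wrist2 5359
side2 376
[506.9436 251.6107 161.2251  -4.8475  35.711 ] [np.float64(0.040552634563808726), np.float64(0.13865248226950355)]
```

View pics/fit1.png

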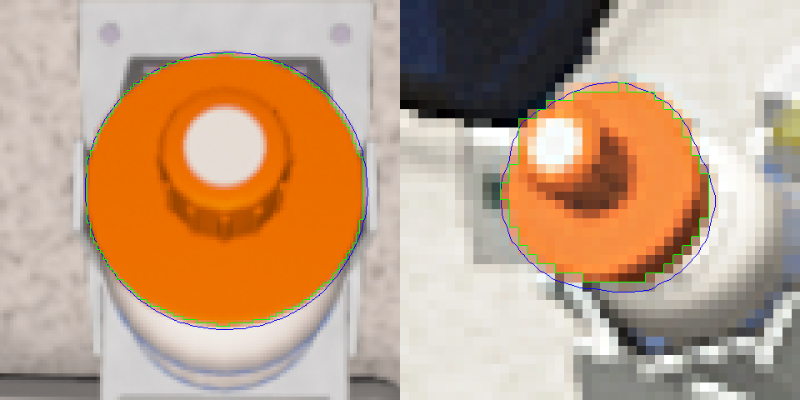

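>>> {"op": "play_rows", "data": {"moves": [[[0.02,0,0.006,0.5,1],[0.02,0,0.006,0.5,1],[0.02,0,0.006,0,1],[0.01,0,0.004,0,1],[0.01,0,0,0,1],[0,0,0,0,1],[0,0,0,0,1],[0,0,0,0,1],[0,0,0,0,1],[0,0,0,0,1]]]}}

```text
time: 3.5
tool_pos: [0.4667, 0.2622, 0.2393]
tool_rot: [1.204, 1.567, 1.124]
contact_force: [0.4, 0.7, -0.3]
opening: 0.0917
```

```bash
python3 look.py 3 wrist; python3 - <<'E'
from h import *
z=np.load("pics/wrist3.npz");c=dict(mtx=z["mtx"],view=z["view"])
a=np.array([-.574*np.cos(np.radians(4.8)),.574*np.sin(np.radians(4.8)),.819]);o=np.array([.507,.2516,.1612])
print(proj(c,[o+a*.068,o+a*.032],True))
z=np.load("pics/wrist2.npz");c=dict(mtx=z["mtx"],view=z["view"]);print(proj(c,[o+a*.068],True))
im=cv2.imread("pics/wrist3.png");cv2.imwrite("pics/c3.png",cv2.resize(im[180:420,200:440],(600,600)))
E
```

```text
t 3.5 p [0.4667 0.2622 0.2393] yawY 85.44 xax [ 0.002  0.004 -1.   ] F [ 0.37  0.65 -0.34] open 0.0917
[[301.93408607 289.75261824]
 [303.58542046 299.42048136]]
[[315.88919379 260.27530079]]
```

View pics/c3.png

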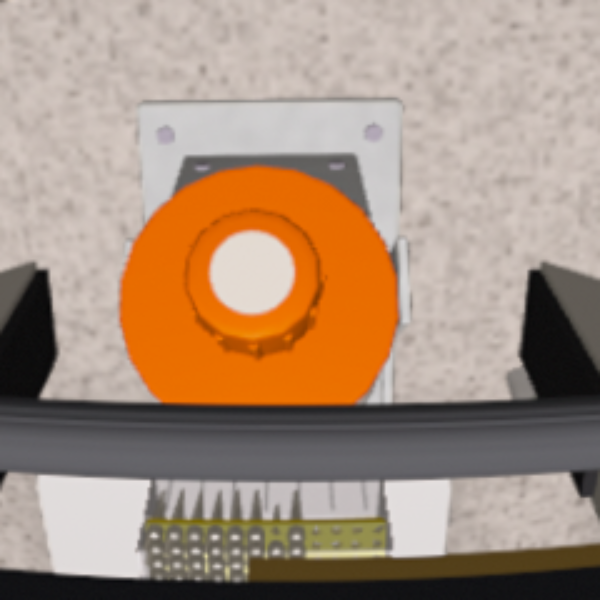

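>>> {"op": "play_rows", "data": {"moves": [[[0,-0.004,0.004,0,1],[0,-0.004,0.004,0,1],[0,0,0,0,1],[0.01,0,0,0,1],[0.01,0,0,0,1],[0.01,0,0,0,1],[0.01,0,0,0,1],[0,0,0,0,1],[0,0,0,0,1],[0,0,0,0,1]]]}}

```text
time: 4.55
tool_pos: [0.4743, 0.2525, 0.1945]
tool_rot: [1.819, 1.568, 1.739]
contact_force: [-0.6, -0.6, 0.3]
opening: 0.0918
```

```bash
python3 look.py 4 wrist
```

```text
t 4.55 p [0.4743 0.2525 0.1945] yawY 85.4 xax [-0.     0.003 -1.   ] F [-0.64 -0.56  0.27] open 0.0918
```

>>> {"op": "play_rows", "data": {"moves": [[[0.004,0.001,0.0,0,1],[0.003,0.001,0,0,1],[0,0,0,0,0.3],[0,0,0,0,-0.1],[0,0,0,0,-0.2],[0,0,0,0,-0.25],[0,0,0,0,-0.3],[0,0,0,0,-0.35],[0,0,0,0,-0.5],[0,0,0,0,-1]]], "grip_force": 10}}

```text
time: 5.6
tool_pos: [0.4753, 0.255, 0.1885]
tool_rot: [1.062, 1.566, 0.982]
contact_force: [-0.3, 0.6, -0.7]
opening: 0.0323
```

```bash
python3 look.py 5 wrist,side
```

```text
t 5.6 p [0.4753 0.255  0.1885] yawY 85.41 xax [ 0.003  0.004 -1.   ] F [-0.27  0.61 -0.72] open 0.0323
```

View pics/wrist5.png

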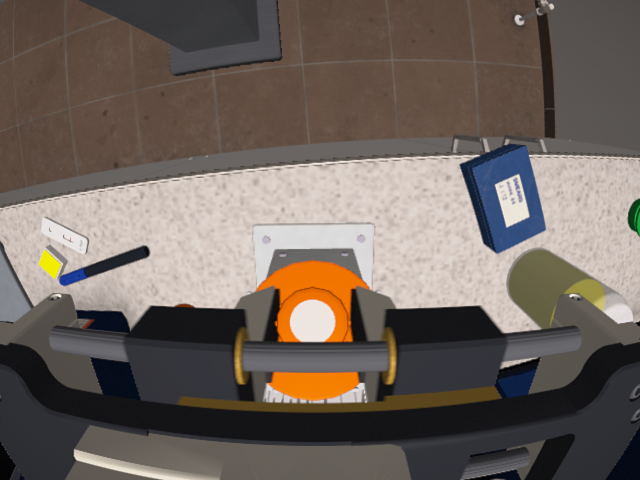

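>>> {"op": "play_rows", "data": {"moves": [[[0,0,0,0,-1],[0,0,0,0,-1],[0,0,0,0,-1],[0,0,0,0,-1],[-0.0041,0,-0.0029,0,-1],[-0.0041,0,-0.0029,0,-1],[-0.0041,0,-0.0029,0,-1],[-0.0041,0,-0.0029,0,-1],[0,0,0,0,-1],[0,0,0,0,-1]]], "grip_force": 20}}

```text
time: 6.7
tool_pos: [0.4624, 0.256, 0.2066]
tool_rot: [1.019, 1.566, 0.939]
contact_force: [0.0, -0.8, -1.6]
opening: 0.0297
```

```bash
python3 look.py 6 side,wrist;  python3 - <<'E'
import cv2
a=cv2.imread("pics/side6.png")[190:290,220:320];b=cv2.imread("pics/wrist6.png")[200:420,200:420]
cv2.imwrite("pics/c6.png",cv2.hconcat([cv2.resize(a,(400,400)),cv2.resize(b,(400,400))]))
E
```

```text
t 6.7 p [0.4624 0.256  0.2066] yawY 85.42 xax [ 0.003  0.004 -1.   ] F [ 0.05 -0.77 -1.64] open 0.0297
```

View pics/c6.png

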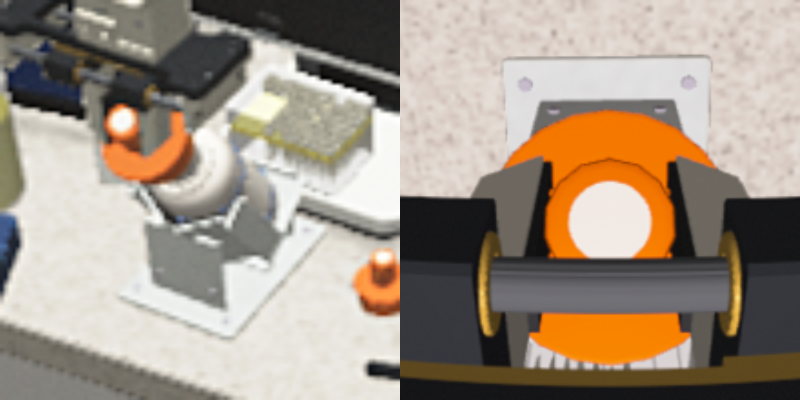

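>>> {"op": "play_rows", "data": {"moves": [[[-0.0082,0,-0.0057,0,-1],[-0.0082,0,-0.0057,0,-1],[-0.0082,0,-0.0057,0,-1],[-0.0082,0,-0.0057,0,-1],[-0.0082,0,-0.0057,0,-1],[-0.0082,0,-0.0057,0,-1],[-0.0082,0,-0.0057,0,-1],[-0.0082,0,-0.0057,0,-1],[0,0,0,0,-1],[0,0,0,0,-1]]]}}

```text
time: 7.8
tool_pos: [0.4124, 0.2598, 0.2789]
tool_rot: [0.921, 1.564, 0.842]
contact_force: [-0.5, 0.1, -2.0]
opening: 0.0294
```

```bash
python3 look.py 7 side,wrist,scene;  python3 - <<'E'
import cv2
a=cv2.imread("pics/side7.png")[160:290,200:330];b=cv2.imread("pics/wrist7.png")[200:420,200:420]
cv2.imwrite("pics/c7.png",cv2.hconcat([cv2.resize(a,(400,400)),cv2.resize(b,(400,400))]))
E
```

```text
t 7.8 p [0.4124 0.2598 0.2789] yawY 85.43 xax [ 0.004  0.005 -1.   ] F [-0.53  0.07 -1.97] open 0.0294
```

View pics/c7.png

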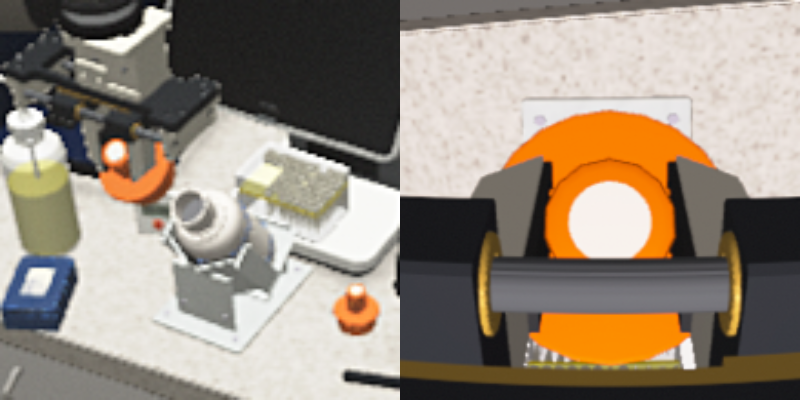

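View pics/scene7.png

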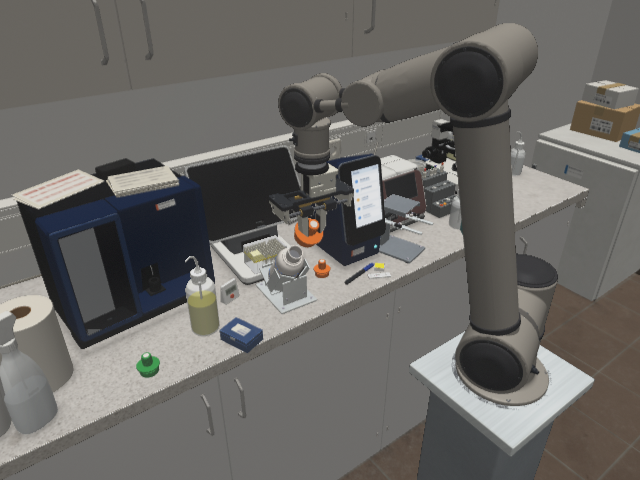

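>>> {"op": "play_rows", "data": {"moves": [[[0,-0.02,0,-2,-1],[0,-0.04,0,-2,-1],[0,-0.04,0,-2,-1],[0,-0.04,0,-2,-1],[0,-0.04,0,-2,-1],[0,-0.04,-0.003,-2,-1],[0,-0.04,-0.004,-2,-1],[0,-0.04,-0.005,-2,-1],[0,-0.04,-0.006,-2,-1],[0,-0.03,-0.01,-2,-1]]]}}

```text
time: 8.95
tool_pos: [0.4177, -0.1238, 0.272]
tool_rot: [1.737, 1.565, 2.027]
contact_force: [0.5, -0.4, -1.1]
opening: 0.0296
```

>>> {"op": "play_rows", "data": {"moves": [[[0,-0.03,-0.01,-1,-1],[0,-0.02,-0.01,0,-1],[0,-0.01,-0.01,0,-1],[0,0,0,0,-1],[0,0,0,0,-1],[0,0,0,0,-1],[0,0,0,0,-1],[0,0,0,0,-1],[0,0,0,0,-1],[0,0,0,0,-1]]], "grip_force": 8}}

```text
time: 9.95
tool_pos: [0.406, -0.1951, 0.2688]
tool_rot: [1.956, 1.56, 2.26]
contact_force: [-0.5, -0.1, -0.9]
opening: 0.0295
```

```bash
python3 look.py 8 wrist,side,scene
```

```text
t 9.95 p [ 0.406  -0.1951  0.2688] yawY 107.41 xax [-0.007  0.008 -1.   ] F [-0.53 -0.07 -0.87] open 0.0295
```

View pics/wrist8.png

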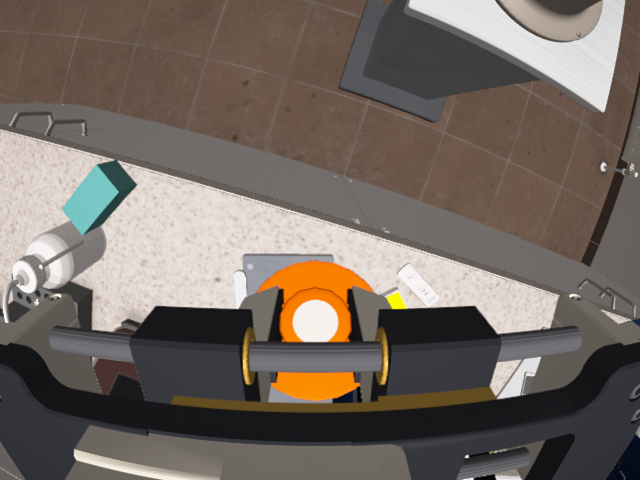

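View pics/side8.png

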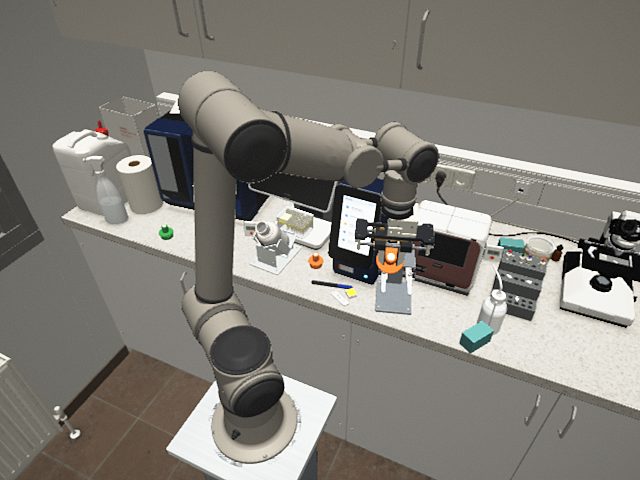

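```bash
python3 - <<'E'
import cv2
im=cv2.imread("pics/side0.png")
a=cv2.resize(im[238:302,372:428],None,fx=12,fy=12,interpolation=cv2.INTER_CUBIC)
for i in range(0,56,5): cv2.line(a,(i*12,0),(i*12,6),(0,0,255),1)
cv2.imwrite("pics/c8.png",a[:600])
im=cv2.imread("pics/scene7.png")
a=cv2.resize(im[190:265,365:445],None,fx=8,fy=8,interpolation=cv2.INTER_CUBIC);cv2.imwrite("pics/c9.png",a)
E
```

```text
(no output)
```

View pics/c8.png

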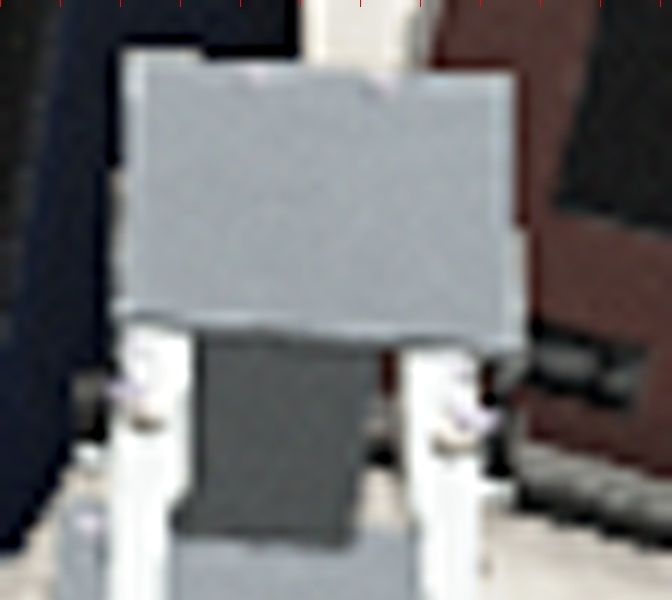

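View pics/c9.png

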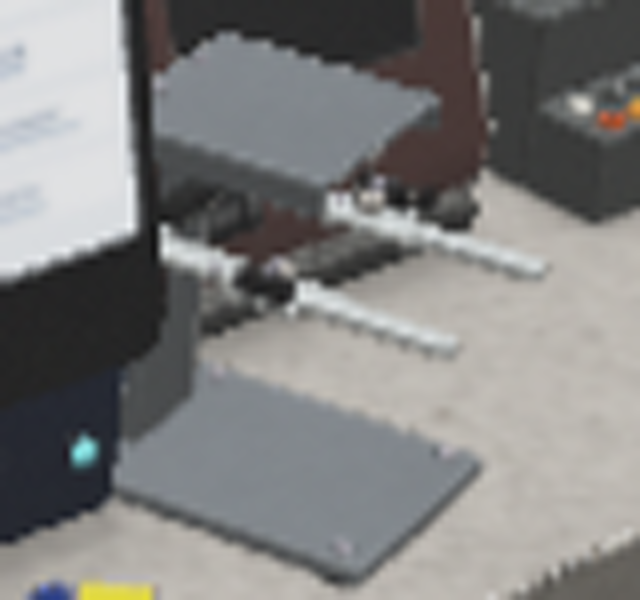

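```bash
cat > clipfit.py <<'E'
from cell import robot
from h import *
from scipy.optimize import least_squares
np.set_printoptions(precision=4,suppress=True)
cs=robot.get_calibration("side"); cc=robot.get_calibration("scene")
f=lambda p,s,o:[(p[0]+.5)/s-.5+o[0],(p[1]+.5)/s-.5+o[1]]
S=[((122,50),'bl'),((513,75),'br'),((522,338),'fr'),((115,308),'fl')]
obs=[(cs,f(p,12,(372,238)),k) for p,k in S]+[(cs,f(p,6,(340,230)),k) for p,k in [((262,375),'tl'),((418,387),'tr')]]
obs+=[(cc,f(p,8,(365,190)),k) for p,k in [((225,38),'br'),((438,100),'fr'),((325,186),'fl'),((545,266),'tr'),((457,347),'tl')]]
def pt(x,k):
    X,Y,yaw,D,W=x
    lx,ly,lz={'b':(D,.048,.17),'f':(-.04,.048,.17),'t':(-.097,W,.1125)}[k[0]]
    ly*=1 if k[1]=='l' else -1
    c,s=np.cos(yaw),np.sin(yaw); return np.array([X+c*lx-s*ly,Y+s*lx+c*ly,lz])
def res(x,w=None): return np.concatenate([proj(c,pt(x,k))[0]-p for c,p,k in obs])
r=least_squares(res,[.552,-.184,.3,.05,.036],x_scale=[.01,.01,.1,.01,.01],loss="soft_l1")
print(r.x,np.degrees(r.x[2])); print(res(r.x).reshape(-1,2))
X,Y,a=r.x[:3]
print("bay",X-.06*np.cos(a),Y-.06*np.sin(a),"hoodedge",X-.04*np.cos(a),Y-.04*np.sin(a))
E
python3 clipfit.py
```

```text
[ 0.5517 -0.1828  0.3094  0.0582  0.0373] 17.72660760907195
[[ 0.2857  0.5419]
 [-0.3178  0.6739]
 [-0.0093  0.7555]
 [ 0.1654  0.7517]
 [-0.1602  0.257 ]
 [ 0.1466  0.3773]
 [-0.6918 -1.2203]
 [-0.2033 -1.005 ]
 [-0.326  -0.4028]
 [-0.6685  0.5346]
 [-0.2419 -0.0761]]
bay 0.49455285068639465 -0.20109551954308386 hoodedge 0.5136032544564725 -0.19500601084393554
```

>>> {"op": "play_rows", "data": {"moves": [[[0,-0.01,0.01,0,-1],[0,-0.01,0.01,0,-1],[0,-0.01,0.008,0,-1],[0.01,0,0,0,-1],[0.015,0,0,0,-1],[0.015,0,0,0,-1],[0.015,0,0,0,-1],[0.01,0,0,0,-1],[0,0,0,0,-1],[0,0,0,0,-1]]]}}

```text
time: 11.1
tool_pos: [0.4392, -0.2136, 0.1982]
tool_rot: [2.033, 1.557, 2.336]
contact_force: [0.3, 0.3, -1.2]
opening: 0.0301
```

```bash
cat > loc.py <<'E'
from cell import robot
from h import *
np.set_printoptions(precision=4,suppress=True)
s,p,R=show(robot)
Hm=np.array([.5517,-.1828]);a=np.radians(17.73);e=np.array([np.cos(a),np.sin(a)]);n=np.array([-e[1],e[0]])
d=p[:2]-Hm; print("clip local x %.1f y %.1f mm, tcp z %.1f; yawerr %.2f"%(d@e*1e3,d@n*1e3,p[2]*1e3,np.degrees(np.arctan2(R[1,1],R[0,1]))-107.73))
g=p-R[:,0]*.019; d=g[:2]-Hm; print("grasp local x %.1f y %.1f z %.1f"%(d@e*1e3,d@n*1e3,g[2]*1e3))
E
python3 loc.py;python3 look.py 9 wrist,side; python3 - <<'E'
import cv2
a=cv2.imread("pics/side9.png")[190:320,330:460];b=cv2.imread("pics/wrist9.png")[200:420,200:420]
cv2.imwrite("pics/c10.png",cv2.hconcat([cv2.resize(a,(400,400)),cv2.resize(b,(400,400))]))
E
```

```text
t 11.1 p [ 0.4392 -0.2136  0.1982] yawY 107.37 xax [-0.01  0.01 -1.  ] F [ 0.35  0.29 -1.25] open 0.0301
clip local x -116.6 y 4.9 mm, tcp z 198.2; yawerr -0.36
grasp local x -116.4 y 4.7 z 217.2
t 11.1 p [ 0.4392 -0.2136  0.1982] yawY 107.37 xax [-0.01  0.01 -1.  ] F [ 0.35  0.29 -1.25] open 0.0301
```

View pics/c10.png

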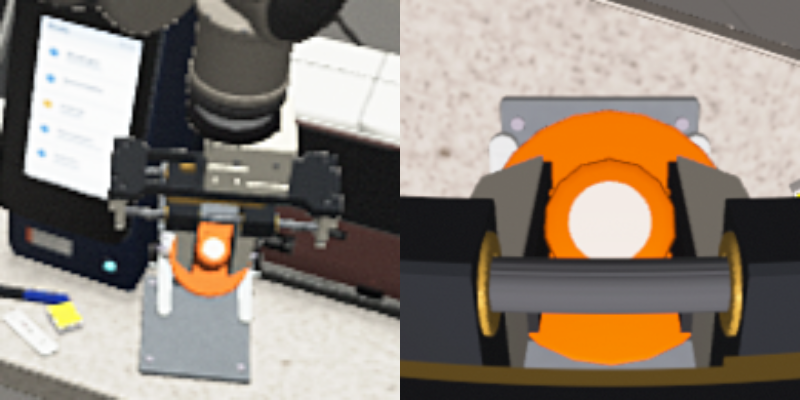

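```bash
python3 - <<'E'
import cv2
b=cv2.imread("pics/wrist9.png")[240:320,230:390];cv2.imwrite("pics/c11.png",cv2.resize(b,(800,400),interpolation=cv2.INTER_CUBIC))
E
```

```text
(no output)
```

View pics/c11.png

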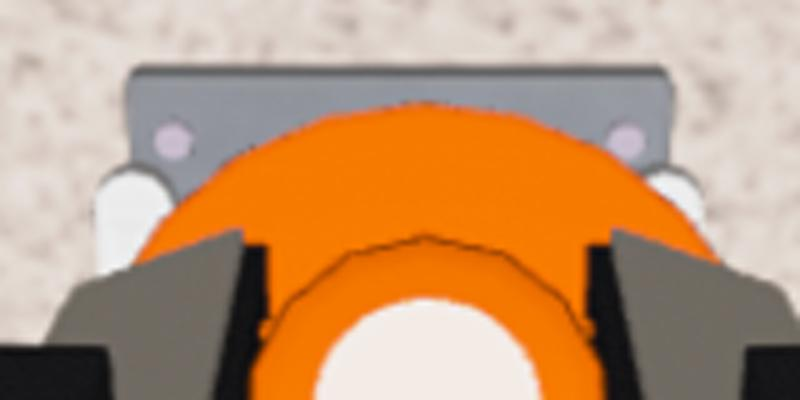

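```bash
python3 - <<'E'
from h import *
np.set_printoptions(precision=4,suppress=True)
z=np.load("pics/wrist9.npz");c=dict(mtx=z["mtx"],view=z["view"])
Hm=np.array([.5517,-.1828]);a=np.radians(17.73);e=np.array([np.cos(a),np.sin(a)]);n=np.array([-e[1],e[0]])
for nm,p,h in [("outL",(249,282),.115),("outR",(370.8,282),.115),("tipL",(256.6,274),.115),("tipR",(364.4,274),.115),("scL",(264.6,268.2),.006),("scR",(355.4,268.2),.006),("ftL",(256,253),.006),("ftR",(364,253),.006)]:
    w=atz(c,p,h,True)[:2]-Hm; print(nm,w@e*1e3,w@n*1e3)
E
```

```text
outL -93.06915178661508 -41.7067434121041
outR -92.18572781381852 45.60742869234838
tipL -99.27322345094669 -35.78366363209307
tipR -98.49847776870645 40.68494318760911
scL -60.938214507781936 -44.66317338129851
scR -60.013753638547385 47.96684680482067
ftL -77.4054068602505 -52.59054253747789
ftR -76.33793510952356 56.22847904165982
```

```bash
sed -i 's/\[.5517,-.1828\]/[.5497,-.1815]/; s/17.73/17.3/; s/107.73/107.3/' loc.py; python3 loc.py
```

```text
t 11.2 p [ 0.4394 -0.2138  0.1986] yawY 107.37 xax [-0.009  0.01  -1.   ] F [0.34 0.94 0.61] open 0.03
clip local x -114.9 y 2.0 mm, tcp z 198.6; yawerr 0.07
grasp local x -114.8 y 1.7 z 217.6
```

>>> {"op": "play_rows", "data": {"moves": [[[0.009,-0.001,0,0,-1],[0.009,-0.001,0,0,-1],[0.007,0,0,0,-1],[0,0,0,0,-1],[0,0,0.005,0,-1],[0,0,0.005,0,-1],[0,0,0.003,0,-1],[0,0,0,0,-1],[0,0,0,0,-1],[0,0,0,0,-1]]], "grip_force": 10}}

```text
time: 12.2
tool_pos: [0.4546, -0.2119, 0.1729]
tool_rot: [1.933, 1.561, 2.237]
contact_force: [0.2, -0.1, -0.3]
opening: 0.0299
```

```bash
python3 loc.py
```

```text
t 12.2 p [ 0.4546 -0.2119  0.1729] yawY 107.4 xax [-0.006  0.008 -1.   ] F [ 0.2  -0.12 -0.3 ] open 0.0299
clip local x -99.8 y -0.7 mm, tcp z 172.9; yawerr 0.10
grasp local x -99.7 y -0.9 z 191.9
```

>>> {"op": "play_rows", "data": {"moves": [[[0,0,0.003,0,-1],[0,0,0.003,0,-1],[-0.002,0,0.003,0,-1],[-0.003,0,0.003,0,-1],[-0.003,0,0.003,0,-1],[-0.003,0,0.003,0,-1],[0,0,0,0,-1],[0,0,0,0,-1],[0,0,0,0,-1],[0,0,0,0,-1]]]}}

```text
time: 13.2
tool_pos: [0.471, -0.2065, 0.1845]
tool_rot: [2.26, 1.557, 2.564]
contact_force: [-2.9, -1.0, 0.1]
opening: 0.03
```

```bash
python3 loc.py;python3 look.py 12 wrist,side; python3 - <<'E'
import cv2
a=cv2.imread("pics/side12.png")[190:320,330:460];b=cv2.imread("pics/wrist12.png")[200:420,200:420]
cv2.imwrite("pics/c12.png",cv2.hconcat([cv2.resize(a,(400,400)),cv2.resize(b,(400,400))]))
E
```

```text
t 13.2 p [ 0.471  -0.2065  0.1845] yawY 107.4 xax [-0.011  0.007 -1.   ] F [-2.85 -0.97  0.1 ] open 0.03
clip local x -82.5 y -0.5 mm, tcp z 184.5; yawerr 0.10
grasp local x -82.4 y -0.7 z 203.5
t 13.2 p [ 0.471  -0.2065  0.1845] yawY 107.4 xax [-0.011  0.007 -1.   ] F [-2.85 -0.97  0.1 ] open 0.03
```

View pics/c12.png

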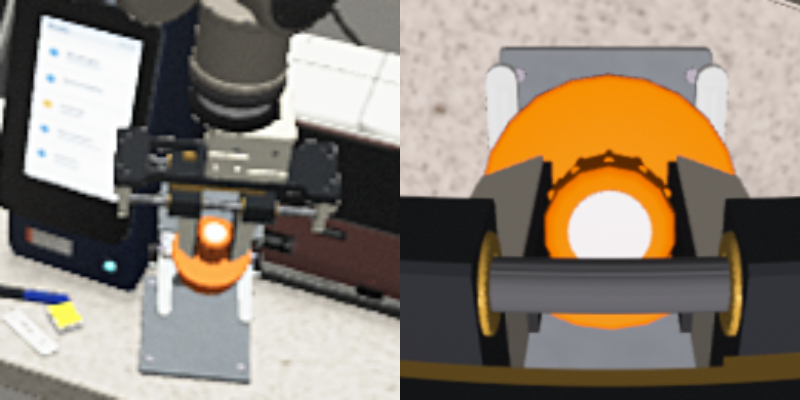

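>>> {"op": "play_rows", "data": {"moves": [[[-0.003,0,0.003,0,-1],[-0.003,0,0.003,0,-1],[-0.002,0,0.003,0,-1],[-0.001,0,0.003,0,-1],[0,0,0,0,-1],[0,0,0,0,-1],[0,0,0,0,-1],[0,0,0,0,-1],[0,0,0,0,-1],[0,0,0,0,-1]]]}}

```text
time: 14.3
tool_pos: [0.4838, -0.2027, 0.1945]
tool_rot: [2.238, 1.558, 2.541]
contact_force: [-3.0, -1.3, 0.5]
opening: 0.0296
```

```bash
python3 loc.py;python3 look.py 13 wrist,side; python3 - <<'E'
import cv2
a=cv2.imread("pics/side13.png")[190:320,330:460];b=cv2.imread("pics/wrist13.png")[200:420,200:420]
cv2.imwrite("pics/c13.png",cv2.hconcat([cv2.resize(a,(400,400)),cv2.resize(b,(400,400))]))
E
```

```text
t 14.3 p [ 0.4838 -0.2027  0.1945] yawY 107.39 xax [-0.01   0.007 -1.   ] F [-3.03 -1.31  0.51] open 0.0296
clip local x -69.2 y -0.6 mm, tcp z 194.5; yawerr 0.09
grasp local x -69.1 y -0.8 z 213.4
t 14.3 p [ 0.4838 -0.2027  0.1945] yawY 107.39 xax [-0.01   0.007 -1.   ] F [-3.03 -1.31  0.51] open 0.0296
```

View pics/c13.png

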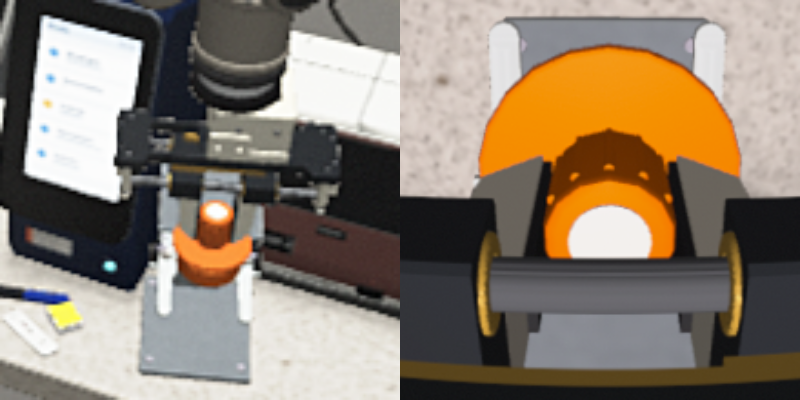

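```bash
python3 - <<'E'
from h import *
np.set_printoptions(precision=2,suppress=True)
for n,grasp in [("wrist13",(.4838,-.2027,.2135)),("wrist9",(.4394,-.2138,.2175))]:
    z=np.load(f"pics/{n}.npz");c=dict(mtx=z["mtx"],view=z["view"])
    g=np.array(grasp);e=np.array([np.cos(np.radians(17.3)),np.sin(np.radians(17.3)),0]);k=np.array([0,0,1.])
    for zp in(54,57):
      for th in (-5,0,5,10,35):
        s,q=np.sin(np.radians(th)),np.cos(np.radians(th)); a=-s*e+q*k; u=q*e+s*k
        print(n,zp,th,proj(c,[g+a*(68-zp)/1e3, g+a*(32-zp)/1e3-u*.036,g+a*(26-zp)/1e3-u*.036],True).ravel())
E
```

```text
wrist13 54 -5 [316.23 345.85 315.58 230.1  315.43 225.53]
wrist13 54 0 [316.24 343.41 315.49 231.99 315.35 228.51]
wrist13 54 5 [316.25 340.8  315.4  234.46 315.27 232.04]
wrist13 54 10 [316.26 338.04 315.33 237.48 315.19 236.06]
wrist13 54 35 [316.23 323.08 315.04 259.1  314.93 262.05]
wrist13 57 -5 [316.14 341.35 315.5  227.78 315.36 223.35]
wrist13 57 0 [316.15 339.44 315.41 230.22 315.28 226.86]
wrist13 57 5 [316.16 337.41 315.33 233.23 315.2  230.89]
wrist13 57 10 [316.16 335.28 315.26 236.76 315.13 235.39]
wrist13 57 35 [316.14 323.74 314.98 260.6  314.88 263.46]
wrist9 54 -5 [315.95 346.63 315.1  230.67 314.94 226.05]
wrist9 54 0 [315.96 344.19 315.01 232.53 314.85 229.01]
wrist9 54 5 [315.97 341.58 314.92 234.99 314.76 232.52]
wrist9 54 10 [315.97 338.83 314.84 237.99 314.69 236.53]
wrist9 54 35 [315.93 323.87 314.54 259.54 314.43 262.46]
wrist9 57 -5 [315.85 342.1  315.02 228.32 314.86 223.85]
wrist9 57 0 [315.85 340.2  314.93 230.74 314.77 227.34]
wrist9 57 5 [315.86 338.17 314.84 233.73 314.69 231.35]
wrist9 57 10 [315.86 336.04 314.76 237.24 314.62 235.84]
wrist9 57 35 [315.83 324.51 314.49 261.03 314.38 263.86]
```

>>> {"op": "play_rows", "data": {"moves": [[[0,0,-0.01,0,-1],[0,0,-0.009,0,-1],[0,0.0005,0,0,-1],[0,0,0,0,-1],[0.01,0,0,0,-1],[0.01,0,0,0,-1],[0.01,0,0,0,-1],[0.004,0,0,0,-1],[0,0,0,0,-1],[0,0,0,0,-1]]]}}

```text
time: 15.4
tool_pos: [0.4649, -0.2073, 0.1567]
tool_rot: [2.011, 1.559, 2.314]
contact_force: [0.4, 0.1, -1.0]
opening: 0.0297
```

```bash
python3 loc.py;python3 look.py 14 wrist,side; python3 - <<'E'
import cv2
a=cv2.imread("pics/side14.png")[190:320,330:460];b=cv2.imread("pics/wrist14.png")[200:420,200:420]
cv2.imwrite("pics/c14.png",cv2.hconcat([cv2.resize(a,(400,400)),cv2.resize(b,(400,400))]))
E
```

```text
t 15.4 p [ 0.4649 -0.2073  0.1567] yawY 107.38 xax [-0.008  0.009 -1.   ] F [ 0.38  0.06 -1.03] open 0.0297
clip local x -88.7 y 0.6 mm, tcp z 156.7; yawerr 0.08
grasp local x -88.6 y 0.4 z 175.7
t 15.4 p [ 0.4649 -0.2073  0.1567] yawY 107.38 xax [-0.008  0.009 -1.   ] F [ 0.38  0.06 -1.03] open 0.0297
```

View pics/c14.png

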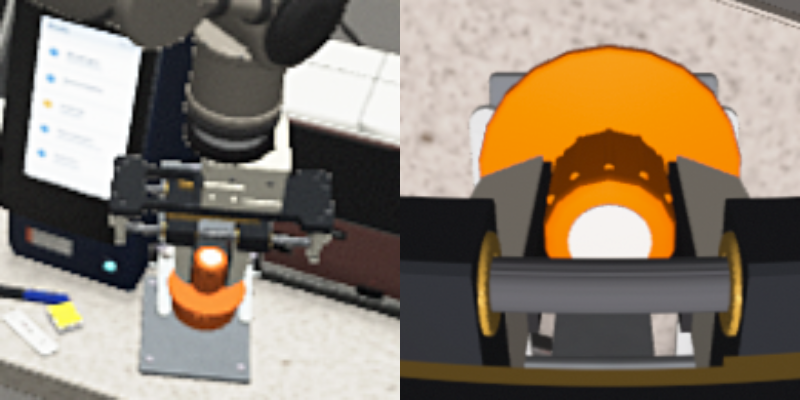

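```bash
python3 - <<'E'
import cv2
b=cv2.imread("pics/wrist14.png")[220:320,220:410];cv2.imwrite("pics/c11.png",cv2.resize(b,(798,420),interpolation=cv2.INTER_CUBIC))
E
```

```text
(no output)
```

View pics/c11.png

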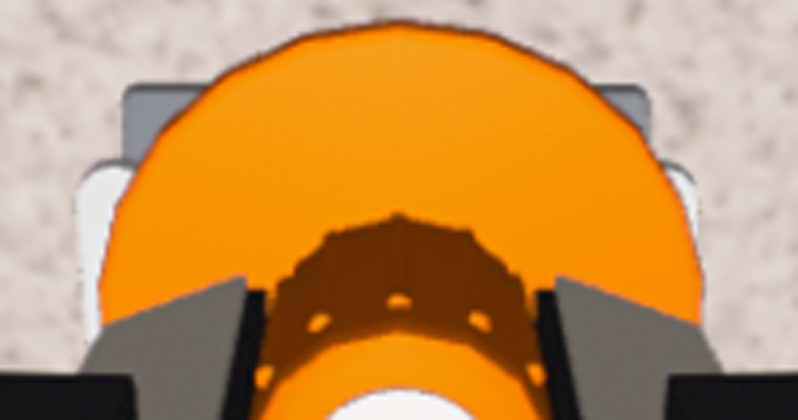

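```bash
python3 - <<'E'
from h import *
z=np.load("pics/wrist14.npz");c=dict(mtx=z["mtx"],view=z["view"])
Hm=np.array([.5497,-.1815]);a=np.radians(17.3);e=np.array([np.cos(a),np.sin(a)]);n=np.array([-e[1],e[0]])
for nm,p,h in [("outL",(77,215),.115),("outR",(698,215),.115),("flL",(102,280),.147),("flR",(704,280),.147),("flF",(400,22),.148)]:
    q=((p[0]+.5)/4.2-.5+220,(p[1]+.5)/4.2-.5+220)
    w=atz(c,q,h,True)[:2]-Hm; print(nm,w@e*1e3,w@n*1e3)
E
```

```text
outL -90.0088264530965 -44.571224565456944
outR -89.84450028170359 42.60124457245029
flL -94.5441795580941 -35.24951058438112
flR -94.32598743789632 36.925517230965994
flF -126.51957603253194 0.32470079533640955
```

>>> {"op": "play_rows", "data": {"moves": [[[0,-0.0017,0,0,-1],[0,0,0.007,0,-1],[0,0,0.007,0,-1],[0,0,0.007,0,-1],[0,0,0.006,0,-1],[0,0,0,0,-1],[0,0,0,0,-1],[0,0,0,0,-1],[0,0,0,0,-1],[0,0,0,0,-1]]]}}

```text
time: 16.5
tool_pos: [0.4946, -0.2005, 0.1579]
tool_rot: [1.92, 1.562, 2.224]
contact_force: [-0.5, 0.8, -0.8]
opening: 0.03
```

```bash
python3 loc.py;python3 look.py 15 wrist,side; python3 - <<'E'
import cv2
a=cv2.imread("pics/side15.png")[190:320,330:460];b=cv2.imread("pics/wrist15.png")[200:420,200:420]
cv2.imwrite("pics/c15.png",cv2.hconcat([cv2.resize(a,(400,400)),cv2.resize(b,(400,400))]))
E
```

```text
t 16.5 p [ 0.4946 -0.2005  0.1579] yawY 107.41 xax [-0.005  0.007 -1.   ] F [-0.55  0.81 -0.84] open 0.03
clip local x -58.3 y -1.7 mm, tcp z 157.9; yawerr 0.11
grasp local x -58.2 y -1.9 z 176.9
t 16.5 p [ 0.4946 -0.2005  0.1579] yawY 107.41 xax [-0.005  0.007 -1.   ] F [-0.55  0.81 -0.84] open 0.03
```

View pics/c15.png

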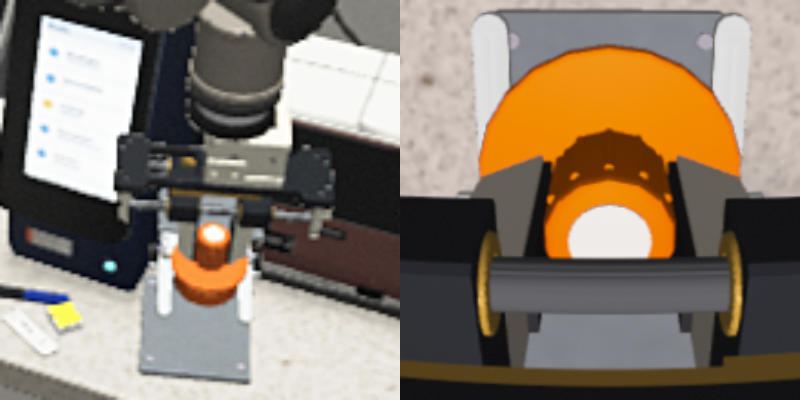

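>>> {"op": "play_rows", "data": {"moves": [[[0.006,0,0,0,-1],[0.006,0,0,0,-1],[0.006,0,0,0,-1],[0.006,0,0,0,-1],[0.002,0,0,0,-1],[0,0,0,0,-1],[0,0,0,0,-1],[0,0,0,0,-1],[0,0,0,0,-1],[0,0,0,0,-1]]]}}

```text
time: 17.6
tool_pos: [0.4942, -0.2004, 0.1293]
tool_rot: [1.936, 1.561, 2.24]
contact_force: [-0.6, -0.1, -0.8]
opening: 0.0296
```

```bash
python3 loc.py;python3 look.py 16 wrist,side; python3 - <<'E'
import cv2
a=cv2.imread("pics/side16.png")[190:320,330:460];b=cv2.imread("pics/wrist16.png")[200:420,200:420]
cv2.imwrite("pics/c16.png",cv2.hconcat([cv2.resize(a,(400,400)),cv2.resize(b,(400,400))]))
E
```

```text
t 17.6 p [ 0.4942 -0.2004  0.1293] yawY 107.38 xax [-0.006  0.007 -1.   ] F [-0.59 -0.08 -0.8 ] open 0.0296
clip local x -58.6 y -1.5 mm, tcp z 129.3; yawerr 0.08
grasp local x -58.6 y -1.7 z 148.3
t 17.6 p [ 0.4942 -0.2004  0.1293] yawY 107.38 xax [-0.006  0.007 -1.   ] F [-0.59 -0.08 -0.8 ] open 0.0296
```

View pics/c16.png

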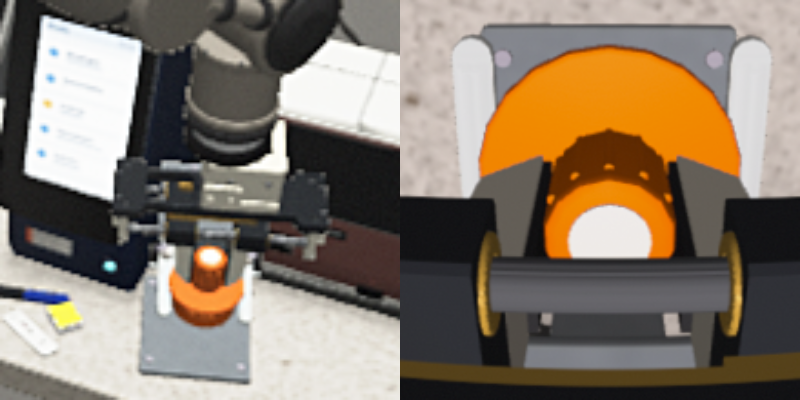

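>>> {"op": "play_rows", "data": {"moves": [[[0.0015,0,0,0,-1],[0.0015,0,0,0,-1],[0.001,0,0,0,-1],[0,0,0,0,-1],[0,0,0,0,-1],[0,0,0,0,-1],[0,0,0,0,-1],[0,0,0,0,-1],[0,0,0,0,-1],[0,0,0,0,-1]]]}}

```text
time: 18.7
tool_pos: [0.4946, -0.2003, 0.1262]
tool_rot: [1.816, 1.563, 2.12]
contact_force: [-0.3, 0.7, 2.1]
opening: 0.0298
```

```bash
python3 loc.py
```

```text
t 18.7 p [ 0.4946 -0.2003  0.1262] yawY 107.39 xax [-0.004  0.007 -1.   ] F [-0.32  0.65  2.09] open 0.0298
clip local x -58.2 y -1.6 mm, tcp z 126.2; yawerr 0.09
grasp local x -58.1 y -1.7 z 145.2
```

>>> {"op": "play_rows", "data": {"moves": [[[0,0,0,0,-0.25],[0,0,0,0,-0.1],[0,0,0,0,0],[0,0,0,0,0.1],[-0.01,0,0,0,0.1],[-0.02,0,0,0,0.1],[-0.02,0,0,0,0.1],[-0.02,0,0,0,0.1],[0,0,-0.02,0,0.1],[0,0,-0.04,0,0.1]]]}}

```text
time: 19.7
tool_pos: [0.4398, -0.2188, 0.2017]
tool_rot: [1.465, 1.565, 1.773]
contact_force: [-0.6, -2.2, -0.3]
opening: 0.0507
```

>>> {"op": "play_rows", "data": {"moves": [[[0,0,-0.04,0,-0.3],[0,0,-0.01,0,-0.6],[0,0,0,0,-1],[0,0,0,0,-1],[0,0,0,0,-1],[0,0,0,0,-1],[0,0,0,0,-1],[0,0,0,0,-1],[0,0,0,0,-1],[0,0,0,0,-1]]]}}

```text
time: 20.7
tool_pos: [0.3924, -0.2344, 0.2048]
tool_rot: [0.463, 1.567, 0.772]
contact_force: [-0.3, 0.4, 0.3]
opening: 0.0003
```

```bash
python3 loc.py;python3 look.py 17 wrist,side; python3 - <<'E'
import cv2
a=cv2.imread("pics/side17.png")[190:320,330:460];b=cv2.imread("pics/wrist17.png")[220:480,190:450]
cv2.imwrite("pics/c17.png",cv2.hconcat([cv2.resize(a,(400,400)),cv2.resize(b,(400,400))]))
E
```

```text
t 20.7 p [ 0.3924 -0.2344  0.2048] yawY 107.68 xax [ 0.003  0.003 -1.   ] F [-0.35  0.39  0.27] open 0.0003
clip local x -165.9 y -3.7 mm, tcp z 204.8; yawerr 0.38
grasp local x -166.0 y -3.7 z 223.8
t 20.7 p [ 0.3924 -0.2344  0.2048] yawY 107.68 xax [ 0.003  0.003 -1.   ] F [-0.35  0.39  0.27] open 0.0003
```

View pics/c17.png

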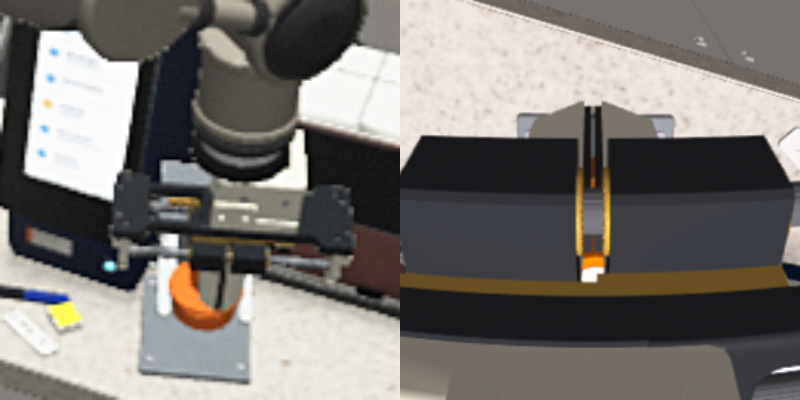

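>>> {"op": "play_rows", "data": {"moves": [[[0.02,0.002,0.01,0.4,-1],[0.02,0,0.01,0,-1],[0.02,0,0.01,0,-1],[0.02,0,0,0,-1],[0.01,0,0,0,-1],[0,0,0,0,-1],[0,0,0,0,-1],[0,0,0,0,-1],[0,0,0,0,-1],[0,0,0,0,-1]]]}}

```text
time: 21.8
tool_pos: [0.4233, -0.2254, 0.1158]
tool_rot: [-0.614, 1.561, -0.315]
contact_force: [-0.4, 0.8, 0.2]
opening: 0.0003
```

```bash
python3 loc.py;python3 look.py 18 wrist,side,scene; python3 - <<'E'
import cv2
a=cv2.imread("pics/side18.png")[190:320,330:460];b=cv2.imread("pics/scene18.png")[180:280,355:455]
cv2.imwrite("pics/c18.png",cv2.hconcat([cv2.resize(a,(400,400)),cv2.resize(b,(400,400))]))
E
```

```text
t 21.8 p [ 0.4233 -0.2254  0.1158] yawY 107.15 xax [ 0.009 -0.003 -1.   ] F [-0.37  0.85  0.22] open 0.0003
clip local x -133.7 y -4.3 mm, tcp z 115.8; yawerr -0.15
grasp local x -133.8 y -4.2 z 134.8
t 21.8 p [ 0.4233 -0.2254  0.1158] yawY 107.15 xax [ 0.009 -0.003 -1.   ] F [-0.37  0.85  0.22] open 0.0003
```

View pics/c18.png

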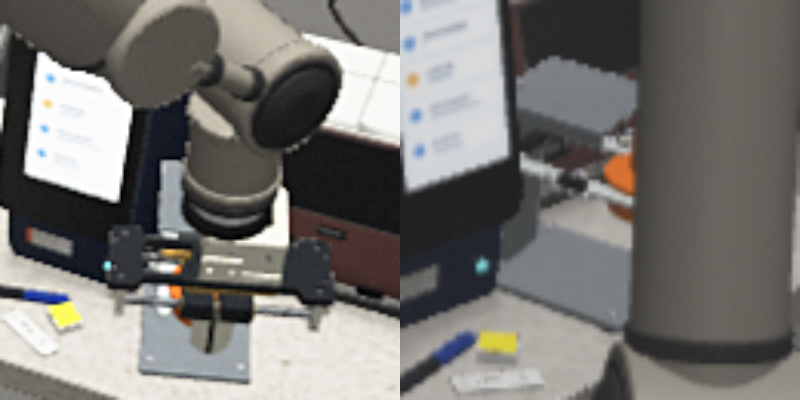

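View pics/wrist18.png

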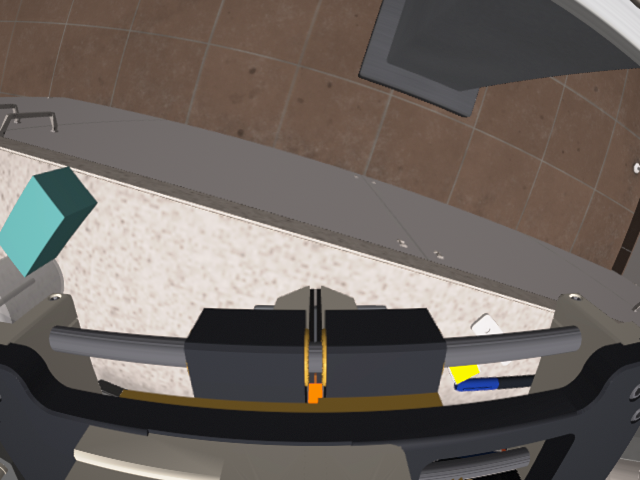

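>>> {"op": "play_rows", "data": {"moves": [[[0.003,0.002,0,0,-1],[0.001,0.001,0,0,-1],[0,0,0.006,0,-1],[0,0,0.006,0,-1],[0,0,0.006,0,-1],[0,0,0.003,0,-1],[0,0,0,0,-1],[0,0,0,0,-1],[0,0,0,0,-1],[0,0,0,0,-1]]]}}

```text
time: 22.95
tool_pos: [0.4445, -0.2151, 0.1111]
tool_rot: [-0.579, 1.562, -0.279]
contact_force: [0.9, -0.9, 0.6]
opening: 0.0003
```

```bash
python3 loc.py
```

```text
t 22.95 p [ 0.4445 -0.2151  0.1111] yawY 107.19 xax [ 0.008 -0.002 -1.   ] F [ 0.9  -0.89  0.61] open 0.0003
clip local x -110.5 y -0.8 mm, tcp z 111.1; yawerr -0.11
grasp local x -110.6 y -0.7 z 130.1
```

>>> {"op": "play_rows", "data": {"moves": [[[0,0,0.003,0,-1],[0,0,0.003,0,-1],[0,0,0.003,0,-1],[0,0,0.003,0,-1],[0,0,0.003,0,-1],[0,0,0.003,0,-1],[0,0,0.003,0,-1],[0,0,0,0,-1],[0,0,0,0,-1],[0,0,0,0,-1]]]}}

```text
time: 23.95
tool_pos: [0.4661, -0.2083, 0.1112]
tool_rot: [-0.584, 1.562, -0.284]
contact_force: [-0.4, -0.3, -0.1]
opening: 0.0008
```

```bash
python3 loc.py;python3 look.py 19 side,scene; python3 - <<'E'
import cv2
a=cv2.imread("pics/side19.png")[190:320,330:460];b=cv2.imread("pics/scene19.png")[180:280,355:455]
cv2.imwrite("pics/c19.png",cv2.hconcat([cv2.resize(a,(400,400)),cv2.resize(b,(400,400))]))
E
```

```text
t 23.95 p [ 0.4661 -0.2083  0.1112] yawY 107.18 xax [ 0.008 -0.002 -1.   ] F [-0.43 -0.28 -0.14] open 0.0008
clip local x -87.8 y -0.8 mm, tcp z 111.2; yawerr -0.12
grasp local x -87.9 y -0.7 z 130.2
t 23.95 p [ 0.4661 -0.2083  0.1112] yawY 107.18 xax [ 0.008 -0.002 -1.   ] F [-0.43 -0.28 -0.14] open 0.0008
```

View pics/c19.png

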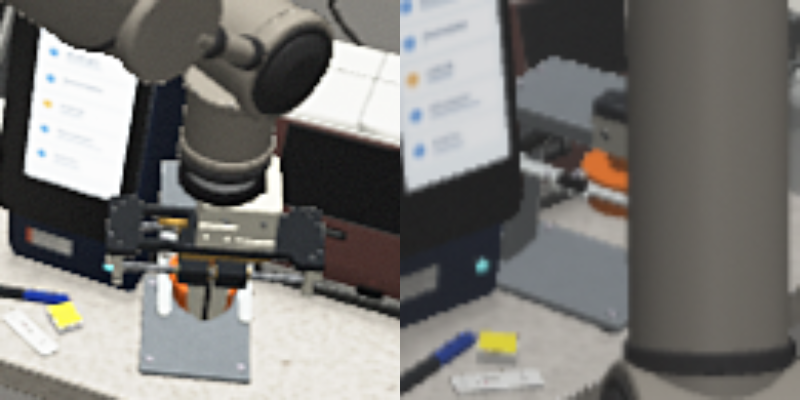

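>>> {"op": "play_rows", "data": {"moves": [[[-0.003,0,0,0,-1],[0,0,0.002,0,-1],[0,0,0.002,0,-1],[0,0,0.002,0,-1],[0,0,0.002,0,-1],[0,0,0.002,0,-1],[0,0,0,0,-1],[0,0,0,0,-1],[0,0,0,0,-1],[0,0,0,0,-1]]]}}

```text
time: 25.05
tool_pos: [0.4717, -0.2062, 0.1143]
tool_rot: [-2.524, 1.567, -2.223]
contact_force: [-1.8, -1.1, 1.5]
opening: 0.0006
```

```bash
python3 loc.py;python3 look.py 20 side,scene; python3 - <<'E'
import cv2
a=cv2.imread("pics/side20.png")[190:320,330:460];b=cv2.imread("pics/scene20.png")[180:280,355:455]
cv2.imwrite("pics/c20.png",cv2.hconcat([cv2.resize(a,(400,400)),cv2.resize(b,(400,400))]))
E
```

```text
t 25.05 p [ 0.4717 -0.2062  0.1143] yawY 107.22 xax [-0.002 -0.003 -1.   ] F [-1.8  -1.11  1.48] open 0.0006
clip local x -81.8 y -0.4 mm, tcp z 114.3; yawerr -0.08
grasp local x -81.7 y -0.3 z 133.3
t 25.05 p [ 0.4717 -0.2062  0.1143] yawY 107.22 xax [-0.002 -0.003 -1.   ] F [-1.8  -1.11  1.48] open 0.0006
```

View pics/c20.png

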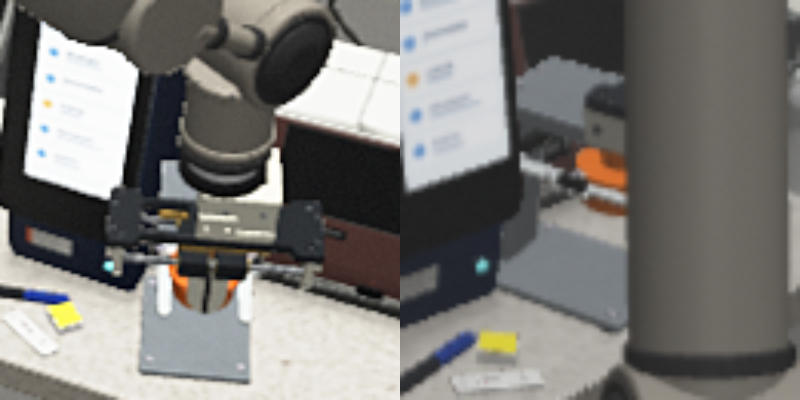

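>>> {"op": "play_rows", "data": {"moves": [[[0,0,0.0025,0,-1],[0,0,0.0025,0,-1],[0,0,0.0025,0,-1],[0,0,0.0025,0,-1],[0,0,0.0025,0,-1],[0,0,0,0,-1],[0,0,0,0,-1],[0,0,0,0,-1],[0,0,0,0,-1],[0,0,0,0,-1]]]}}

```text
time: 26.15
tool_pos: [0.4757, -0.2042, 0.1139]
tool_rot: [3.06, 1.549, -2.921]
contact_force: [-3.1, -0.9, 1.6]
opening: 0.0001
```

```bash
python3 loc.py
```

```text
t 26.15 p [ 0.4757 -0.2042  0.1139] yawY 107.32 xax [-0.021 -0.005 -1.   ] F [-3.12 -0.93  1.57] open 0.0001
clip local x -77.4 y 0.3 mm, tcp z 113.9; yawerr 0.02
grasp local x -77.0 y 0.3 z 132.9
```

>>> {"op": "play_rows", "data": {"moves": [[[0,0,0.004,0,-1],[0,0,0.004,0,-1],[0,0,0.004,0,-1],[0,0,0.004,0,-1],[0,0,0,0,-1],[0,0,0,0,-1],[0,0,0,0,-1],[0,0,0,0,-1],[0,0,0,0,-1],[0,0,0,0,-1]]]}}

```text
time: 27.15
tool_pos: [0.4873, -0.2004, 0.1139]
tool_rot: [3.042, 1.54, -2.938]
contact_force: [-1.6, -1.3, 2.4]
opening: 0.0001
```

```bash
python3 loc.py; python3 look.py 21 side,scene; python3 - <<'E'
import cv2
a=cv2.imread("pics/side21.png")[190:320,330:460];b=cv2.imread("pics/scene21.png")[180:280,355:455]
cv2.imwrite("pics/c21.png",cv2.hconcat([cv2.resize(a,(400,400)),cv2.resize(b,(400,400))]))
E
```

```text
t 27.15 p [ 0.4873 -0.2004  0.1139] yawY 107.36 xax [-0.03  -0.006 -1.   ] F [-1.62 -1.25  2.42] open 0.0001
clip local x -65.2 y 0.5 mm, tcp z 113.9; yawerr 0.06
grasp local x -64.6 y 0.4 z 132.9
t 27.15 p [ 0.4873 -0.2004  0.1139] yawY 107.36 xax [-0.03  -0.006 -1.   ] F [-1.62 -1.25  2.42] open 0.0001
```

View pics/c21.png

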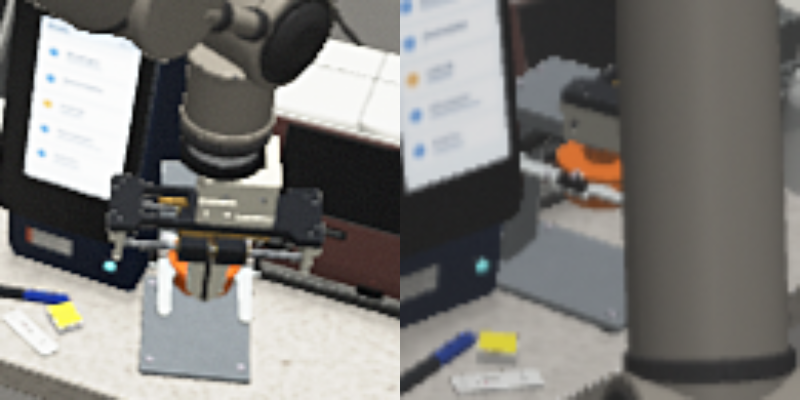

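>>> {"op": "play_rows", "data": {"moves": [[[0,0,0.003,0,-1],[0,0,0.003,0,-1],[0,0,0.002,0,-1],[0,0,0,0,-1],[0,0,0,0,-1],[0,0,0,0,-1],[0,0,0,0,-1],[0,0,0,0,-1],[0,0,0,0,-1],[0,0,0,0,-1]]]}}

```text
time: 28.25
tool_pos: [0.4968, -0.1972, 0.1134]
tool_rot: [3.031, 1.542, -2.95]
contact_force: [0.5, 0.5, -0.9]
opening: 0.0006
```

```bash
python3 loc.py; python3 look.py 22 side,scene; python3 - <<'E'
import cv2
a=cv2.imread("pics/side22.png")[190:320,330:460];b=cv2.imread("pics/scene22.png")[180:280,355:455]
cv2.imwrite("pics/c22.png",cv2.hconcat([cv2.resize(a,(400,400)),cv2.resize(b,(400,400))]))
E
```

```text
t 28.25 p [ 0.4968 -0.1972  0.1134] yawY 107.35 xax [-0.028 -0.005 -1.   ] F [ 0.52  0.49 -0.9 ] open 0.0006
clip local x -55.1 y 0.7 mm, tcp z 113.4; yawerr 0.05
grasp local x -54.6 y 0.7 z 132.4
t 28.25 p [ 0.4968 -0.1972  0.1134] yawY 107.35 xax [-0.028 -0.005 -1.   ] F [ 0.52  0.49 -0.9 ] open 0.0006
```

View pics/c22.png

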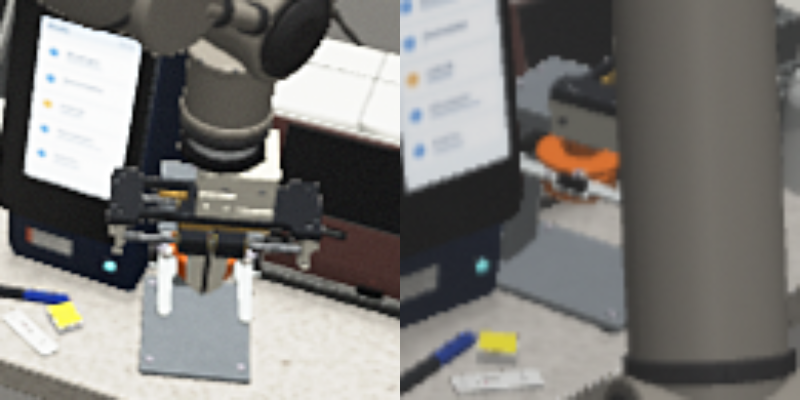

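>>> {"op": "play_rows", "data": {"moves": [[[0,0,-0.01,0,-1],[0,0,-0.02,0,-1],[0,0,-0.03,0,-1],[0,0,-0.03,0,-1],[-0.01,0,-0.02,0,-1],[-0.03,0,0,0,-1],[-0.04,0,0,0,-1],[-0.03,0.03,0,0,-1],[0,0.03,0,0,-1],[0,0,0,0,-1]]]}}

```text
time: 29.35
tool_pos: [0.3662, -0.1722, 0.2302]
tool_rot: [2.959, 1.54, -3.024]
contact_force: [0.7, -0.5, -0.4]
opening: 0.0004
```

>>> {"op": "play_rows", "data": {"moves": [[[-0.02,0.04,0,0,-1],[-0.02,0.04,0,0,-1],[0,0.04,0,0,-1],[0,0.04,0,0,-1],[0,0,0,0,-1],[0,0,0,0,-1],[0,0,0,0,-1],[0,0,0,0,-1],[0,0,0,0,-1],[0,0,0,0,-1]]]}}

```text
time: 30.35
tool_pos: [0.3183, -0.0199, 0.2711]
tool_rot: [3.031, 1.54, -2.958]
contact_force: [0.1, -0.2, 0.3]
opening: 0.0002
```

```bash
python3 loc.py; python3 look.py 23 side,scene,wrist; python3 - <<'E'
import cv2
a=cv2.imread("pics/side23.png")[215:315,350:450];b=cv2.imread("pics/scene23.png")[180:280,355:455]
cv2.imwrite("pics/c23.png",cv2.hconcat([cv2.resize(a,(400,400),interpolation=2),cv2.resize(b,(400,400),interpolation=2)]))
E
```

```text
t 30.35 p [ 0.3183 -0.0199  0.2711] yawY 106.87 xax [-0.03  -0.006 -1.   ] F [ 0.14 -0.22  0.35] open 0.0002
clip local x -172.9 y 223.1 mm, tcp z 271.1; yawerr -0.43
grasp local x -172.3 y 223.1 z 290.1
t 30.35 p [ 0.3183 -0.0199  0.2711] yawY 106.87 xax [-0.03  -0.006 -1.   ] F [ 0.14 -0.22  0.35] open 0.0002
```

View pics/c23.png

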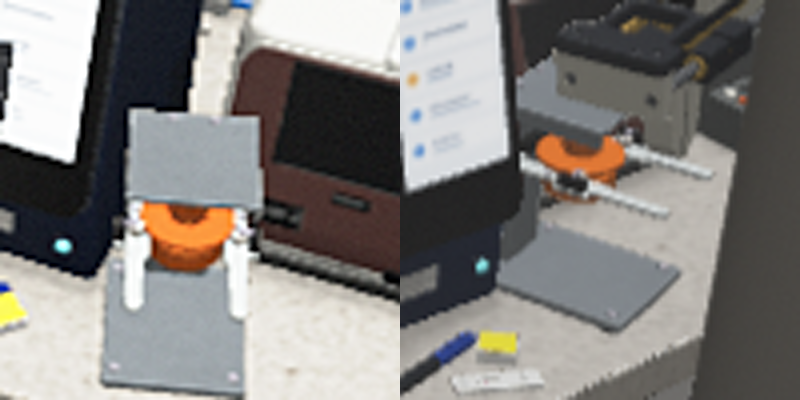

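View pics/side23.png

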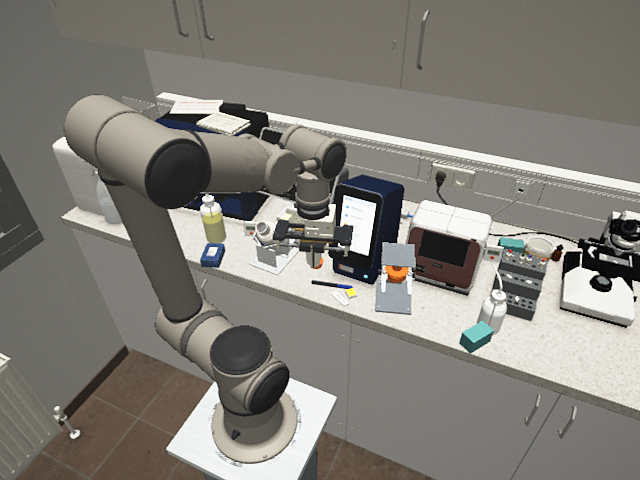

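```bash
python3 - <<'E'
from fit import *
out=[]
for n,off in (("side23",(350,215)),("scene23",(355,180))):
    z=np.load(f"pics/{n}.npz");c=dict(mtx=z["mtx"],view=z["view"]);im=cv2.imread(f"pics/{n}.png")
    cr=cv2.resize(im[off[1]:off[1]+100,off[0]:off[0]+100],(400,400),interpolation=2)
    a=np.radians(17.5);e=np.array([np.cos(a),np.sin(a),0])
    for dx,col in ((0,(255,0,0)),(-.019,(0,255,0))):
        o=np.array([.5505,-.182,.089])+dx*e
        m=capmask(c,o,np.array([0,0,1.]),False,4,off,(100,100)); b=(cv2.resize(m,(400,400))>.5).astype(np.uint8)
        cn,_=cv2.findContours(b,0,2);cv2.drawContours(cr,cn,-1,col,1)
    out.append(cr)
cv2.imwrite("pics/c24.png",np.hstack(out))
E
```

```text
(no output)
```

View pics/c24.png

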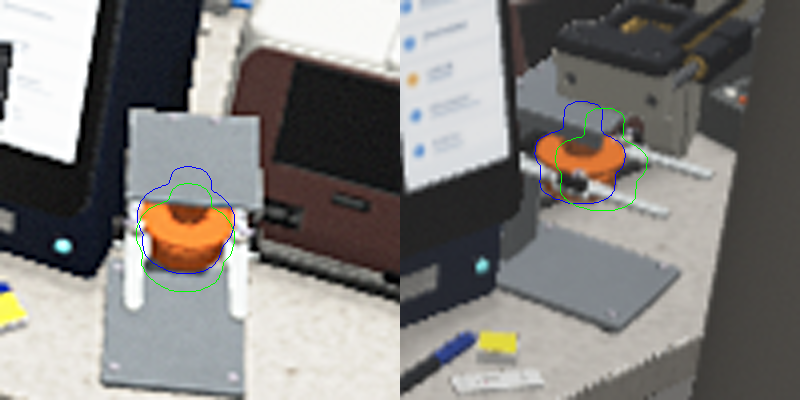

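```bash
python3 -c "
from cell import robot
print(robot.hand_in())"
```

```text
the job is handed in; nothing more can be done
None
```

The job is handed in. The orange cap came off the leaning neck and, by my last checks, is parked home and upright in the clip. `hand_in` returned no verdict.

- **Drawing off:** I chose the orange cap on the bottle and left the green one and the smaller orange one on the worktop alone. I gripped the knob and drew it about 110 mm straight along the neck. In the picture after that the bottle lay in its cradle.
- **Levelling:** The tool can only point down, so the cap stayed tilted 35° in the grip. I turned it upright by pressing its skirt against the hood's front edge with about 3 N, then lowered it into the front bay and released it.
- **Parking:** I pushed the flange with the closed fingers. The highest reading between pushes was about 3 N. The force fell to zero just past the 19 mm point, which fits a snap. The arm then backed clear.

**Last checks:**
- **Cap position:** The outline of an upright cap at the home position matches the side and scene pictures. The same outline drawn 19 mm short does not match.
- **Arm and timing:** The fingers are clear of everything and the outside force is near zero. The clock stood at about 30 s of the 54 s allowed.
- **Disagreement:** Two clip measurements differed by about 2 mm. I used the wrist camera's for the bay.
- **Not checked by number:** I judged the bottle's final position and the bystanders only by eye. In the last picture the gripper partly covers the bottle.

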